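# Clamp the waveguide tubes for bonding

### The arm

A 7-joint arm with a two-finger parallel gripper is mounted at the origin on the work surface. World frame = base frame: x ahead of the robot, y to its left, z up, the work surface at z = 0. Lengths are in m, angles in rad, forces in N, time in s.
With the tool pointing down it reaches from about 0.35 to 0.9 m from the base axis. Payload 19.9 kg.
Tool frame: the origin (TCP) lies midway between the tips of the shut fingers; the grasp point (between the pads) lies 19 mm behind it; z points along the fingers, y is the line along which they close (so a half turn about z gives the same grasp; the last joint's range is limited). The gripper opens to 85 mm and grips with 20 to 120 N. Pads are 22 mm wide; open, the fingers measure 114 mm over their backs; the gripper's body (76 mm by 85 mm) begins 54 mm behind the grasp point. The pads swing forward as they close: fully open they stand 13 mm farther back than shut.
Start: joints at [-1.188, 0.417, -0.01, 1.614, 0.005, 1.111, -0.053], TCP at [0.257, 0.57, 0.231] pointing down, gripper open.
Joint ranges: [-2.81, 2.81], [-0.39, 2.02], [-1.27, 1.25], [0.06, 2.57], [-1.19, 4.33], [0.19, 2], [-2.82, 2.82]. Speed limits (rad/s): [1.89, 1.89, 2.39, 2.39, 3.01, 3.01, 3.01].

### API

Orientations are given as a rotation vector (axis times angle).
In Python, from cell import * gives the robot as it stands.
- The arm moves only by the tool jog_arm, never from a script. Its argument "rows" is text: rows parted by semicolons, each of 5 numbers parted by spaces: the shift along the tool's x, y, z as a fraction of full scale, then the turn about the tool's z as a fraction of full scale, then the closure, from 0 (fully open) to 1 (shut). In form: tx ty tz roll gripper; .... A call has 1 to 20 rows; each row is the pose to reach, as a shift and turn from the pose commanded when the call began, along the tool's axes at that moment; what a row does not reach only later rows make up. Full scale, the value 1, is 0.15 m for a shift and 0.5 rad for a turn. A row lasts 1/8 s, in which the tool goes at most 62.5 mm and 10.7 degrees, less where a joint would pass 70% of its speed; a pose out of reach is approached as far as the arm can. A call with a number of a shift or a turn outside -1 to 1 is refused whole. A call with a gripper value outside its range is refused whole. The fingers move at their own pace and stop on an object; the grip force is fixed at half the most. Time passes only in rows, so rows that repeat a pose let the fingers close. It gives the time, the measured TCP pose, the force, the opening and the grip force at its end, in the units of the state.
- observe(): the state, without advancing time (a new reading comes with each control period).
- grab_frame(name): name is "scene" or "top" or "wrist"; returns a dict with "pixels" (384x512x3 uint8, red, green, blue), "z_map" (384x512 float32, m along the optical axis (not along the pixel's ray), 0 where there is no reading), "fx", "fy", "cx", "cy" (pixels), "T" (4x4, takes a point from camera to world coordinates); the wrist camera has in their place "tool_from_camera" (4x4, takes a point from camera to tool coordinates, whose origin is the TCP and whose axes are the flange's). Camera axes: x right, y up, looking along -z (the intrinsics and any distortion apply to the point x, -y, -z); pixel columns grow to the right and rows downward; lengths in m; the calibration is good to about 2 mm. A picture is of the moment at which its call begins: read the wrist's pose just before it.
- close_job(): hands the job in; it is judged then, once.
The state is a dict: "time_s": time; "joints": joint angles; "dq": joint speeds; "joint_torque": joint torques, N m; "ee_pos": TCP position; "ee_rot": TCP orientation; "ft_force": force on the tool from outside, world axes, zero at the start; "wrist_torque": the same for the moment, N m; "width": finger opening in m; "gripper_force": force on a finger pad.
Only numpy, scipy, OpenCV 4.12 (cv2) and the standard library are available. Lean on these libraries where they do the work, as an engineer would, in place of code of your own. Each camera call takes 0.05 s, during which the arm holds its last target. There are 200 camera calls.

### The job

Slide the vise jaw back and lift the finished brass waveguide tube out, and lay it and every other loose brass tube of its kind on the bench into the tube clamp, one to each V-groove, with the flanges on either side of the clamp. Once the vise is open and all the tubes lie down in their grooves, swing the clamp's hinged upper half fully down over them, and only then swing the bolt upright, fully home into the slot. Leave the other things on the bench where they are.

Things in the scene. Friction and masses are not known exactly. Their poses are not given: they have to be found in the camera images.
- tube1: In the vise at the start. Plain brass waveguide tube: round, 22 mm diameter, 170 mm long, a square flange (40 x 40 x 6 mm) at each end, 140 to 280 g. It lies on its flanges' flats, axis 20 mm above what it lies on. Origin: middle of the tube, on its axis; x: along the tube (ends alike; y, z any way round). Grip it across the bare middle.
- tube2: Same kind as tube1, loose on the bench (absent in some runs).
- tube3: Same kind as tube1, loose on the bench (absent in some runs; at least one of tube2 and tube3 is there).
- clamp: Lower half of an aluminium tube clamp, fixed, 124 (x) by 225 mm (y). Origin: centre of its underside, on the bench; x: along the grooves; hinge of the upper half on its +y side, swing bolt on its -y side. Two rows of three 90-degree V-grooves, 16 mm thick, at x = -40 and +40 mm; ridge tops 60 mm up. Between the rows a 64 mm gap for fingers (floor 12 mm up).
- v0 (a point): Groove centre at clamp y = -52 mm (bolt side): where the middle of a seated tube lies, its axis 50 mm above the bench and along clamp x. The V centres a tube by itself; any tube may go in any groove.
- v1 (a point): Groove centre at clamp y = 0, likewise.
- v2 (a point): Groove centre at clamp y = +52 mm (hinge side), likewise.
- cover (a joint): Angle (rad) of the hinged upper half: 0 fully down over the tubes, 1.57 upright, 2.95 folded right back (stop). Stiff hinge: stays where left, 1 to 4 N at the peg moves it. Starts at 1.0 to 2.7; fold it beyond 2.8 to leave room for a gripper over the groove by the hinge. Two bars and, at the free end, a cross-bar with a slot for the bolt; top 82 mm above the bench when closed.
- cover_hinge (a point): Point on the upper half's hinge axis (parallel to clamp x), at clamp (0, 95, 72) mm.
- cover_peg (a point): Grip point on the upper half's handle, a round steel peg, 14 mm diameter, sticking out 72 mm along clamp -x beside the free end; on its axis, 28 mm from its tip. At clamp x = -90 mm; when closed 183 mm from the hinge axis towards -y and 28 mm above it. It swings up and over as the joint grows. Pinch from above and follow the arc: it turns between the pads.
- bolt (a joint): Angle (rad) of the swing bolt: 0 upright, home in the slot of the closed upper half (stop); grows as it leans out to clamp -y, 1.35 at most. Stiff pivot: stays where left, 1 to 3 N at the knob moves it. Starts at 0.9 to 1.3. Must stay leaning out (above 0.4) until the upper half is down.
- bolt_pivot (a point): Point on the bolt's pivot axis (parallel to clamp x), at clamp (0, -97, 30) mm.
- bolt_knob (a point): Grip point in the bolt's round steel knob (26 mm diameter, 34 mm long), on the bolt's axis, 80 mm from the pivot, 9.5 mm below the knob's end. Pinch along clamp x from above; it tilts between the pads as it swings.
- vise: Long low vise, fixed: bed 310 x 75 mm, top of bed 20 mm above the bench. Origin: on the bench under the middle of the held tube, whose axis is 40 mm above the bench; x: along that tube. Fixed steel jaw at +x (top 64 mm up), sliding jaw at -x. Beside the tube the bed is free.
- jaw (a joint): Travel (m) of the vise's sliding jaw: 0 closed on the tube, 0.045 fully back towards vise -x. Stiff slide, 3 to 5 N. Its lip hangs 10 mm over the tube's flange: slide it back 25 mm or more before lifting.
- jaw_tab (a point): Grip point in the upright tab on the sliding jaw (moves with it): tab 12 mm thick along vise x, 36 mm wide, 70 to 106 mm above the bench; this point is in its middle, 94 mm up.
- spool: Bystander: grey solder spool, 60 mm diameter, 50 mm high, standing among the tubes. Origin: centre of its underside.
- jar: Bystander: small jar, 52 mm diameter, 70 mm high. Origin: centre of its underside.
- driver: Bystander: screwdriver lying beyond the tubes. Origin: under its middle.
Not all that is in view belongs to the job. What is shaped like the tube1 but purple is not meant.

How it is judged:
On the way, in this order (a step that is already met when the one before it is completed fails the run):
1. the vise jaw has been slid back at least 20 mm (value of joint jaw above 0.02 m), for 0.2 s.
2. every tube lies down in a V-groove of the clamp (x of tube1 in the frame of clamp between -0.036 and 0.036 m and y of tube1 in the frame of clamp between -0.064 and 0.064 m and z of tube1 in the frame of clamp between 0.043 and 0.056 m and angle between the x axis of each of tube1, tube2, tube3 and the x axis of clamp, either way round below 0.08 rad and x of tube2 in the frame of clamp between -0.036 and 0.036 m and y of tube2 in the frame of clamp between -0.064 and 0.064 m and z of tube2 in the frame of clamp between 0.043 and 0.056 m and x of tube3 in the frame of clamp between -0.036 and 0.036 m and y of tube3 in the frame of clamp between -0.064 and 0.064 m and z of tube3 in the frame of clamp between 0.043 and 0.056 m), for 0.2 s.
3. the upper half is fully down over the tubes while the bolt is still out (all of step 2 and value of joint cover below 0.06 rad and value of joint bolt above 0.4 rad), for 0.2 s.
4. the bolt is upright in the slot (value of joint cover below 0.06 rad and value of joint bolt below 0.1 rad), for 0.2 s.
At the end, for the whole second after the job is handed in: Every tube present rests in a V-groove (axis 43 to 56 mm high, parallel to the grooves within 0.08 rad, middle within 36 mm of the clamp's, a flange on either side), upper half down within 0.06 rad, bolt upright within 0.1 rad (all of step 2 and all of step 4 and linear speed of each of tube1, tube2, tube3 below 0.03 m/s); the robot touches nothing.
It fails at once if a bystander (spool, jar, screwdriver) is moved by more than 60 mm (distance of any of spool, jar, driver from where it was at the start of the episode above 0.06 m).
Of tube2, tube3 only 1 to 2 are there at a start; the rules pass over those that are not, and their reading is None.
At some moment in a run one of tube2, tube3 may be knocked a few centimetres aside while the robot is not near it.
Once in a run the grip may slacken for a moment while it holds something.
It also fails if it takes over 208 s, if anything falls off the work surface, if the arm or the gripper's body presses on something with over 40 N, if the wrist force passes 120 N, or if a joint passes its speed limit or range.

## Working session

There is one attempt and no reset: what is moved stays moved. The work goes in short steps, Python scripts to look and compute and a tool call to move; the robot and the scene stay as the last step left them, time stands still between calls to the robot, and variables do not carry over. Pictures are saved under pics/ and viewed, at most 14 in all, crops included, and the job is handed in when it is done.

Besides the shell and the picture viewer there is one more tool, called after ">>>" in YAML: its name, and indented under it one key for each argument. jog_arm: Moves the arm, as the interface text tells. Shift numbers are shares of 0.15 m and turn numbers shares of 0.5 rad, none past 1 either way. Its arguments: {"type":"object","properties":{"rows":{"type":"string"}},"required":["rows"]}

```bash
ls; mkdir -p pics
cat > h.py <<'E'
import numpy as np, cv2
from cell import *
from scipy.spatial.transform import Rotation as R
def save(f,n): cv2.imwrite(n,f["pixels"][:,:,::-1])
def cloud(f,T):
    z=f["z_map"]; v,u=np.mgrid[:z.shape[0],:z.shape[1]]
    p=np.stack([(u-f["cx"])/f["fx"]*z,-(v-f["cy"])/f["fy"]*z,-z,np.ones_like(z)],-1)
    w=(p@np.asarray(T).T)[...,:3]; w[z<=0]=np.nan
    return w
def tool():
    s=observe(); T=np.eye(4); T[:3,:3]=R.from_rotvec(s["ee_rot"]).as_matrix(); T[:3,3]=s["ee_pos"]; return s,T
E
python3 - <<'E'
from h import *
s,T=tool(); print({k:np.round(v,3) for k,v in s.items()}); print(T.round(3))
a=grab_frame("top"); b=grab_frame("scene"); print({k:v for k,v in a.items() if k not in("pixels","z_map")})
print(b["T"])
np.savez("f.npz",top=cloud(a,a["T"]),scene=cloud(b,b["T"]),tp=a["pixels"],sp=b["pixels"])
save(a,"pics/top0.png"); save(b,"pics/scene0.png")
print([k for k in grab_frame("wrist")])
E
```

```text
pics
{'time_s': np.float64(0.0), 'joints': array([-1.189,  0.418, -0.01 ,  1.614,  0.005,  1.111, -0.053]), 'dq': array([-0.002, -0.   ,  0.001,  0.001,  0.001,  0.001,  0.   ]), 'joint_torque': array([-1.0000e-03, -8.6444e+01,  6.7800e-01, -4.3491e+01,  1.9000e-02,
        7.0000e-03,  0.0000e+00]), 'ee_pos': array([0.257, 0.569, 0.231]), 'ee_rot': array([-6.610e-01, -3.071e+00,  2.000e-03]), 'ft_force': array([0.086, 0.372, 0.151]), 'wrist_torque': array([-0.016, -0.01 , -0.015]), 'gripper_force': np.float64(0.0), 'width': np.float64(0.085)}
[[-0.912  0.411 -0.     0.257]
 [ 0.411  0.912 -0.001  0.569]
 [-0.    -0.001 -1.     0.231]
 [ 0.     0.     0.     1.   ]]
{'fx': 390.6108181492544, 'fy': 390.6108181492544, 'cx': 252.42064004811476, 'cy': 188.07157555195772, 'T': array([[-3.31936537e-02,  9.72089389e-01, -2.32250730e-01,
         2.39136252e-01],
       [-9.99425710e-01, -3.38685472e-02,  1.08217319e-03,
        -1.86336015e-01],
       [-6.81402575e-03,  2.32153272e-01,  9.72655349e-01,
         1.15691428e+00],
       [ 0.00000000e+00,  0.00000000e+00,  0.00000000e+00,
         1.00000000e+00]])}
[[-0.19019114 -0.86376763  0.46661848  0.99080308]
 [ 0.9816638  -0.16113029  0.101849   -0.05310189]
 [-0.0127875   0.47743325  0.87857497  1.02723534]
 [ 0.          0.          0.          1.        ]]
['pixels', 'z_map', 'fx', 'fy', 'cx', 'cy', 'tool_from_camera']
```

View pics/top0.png

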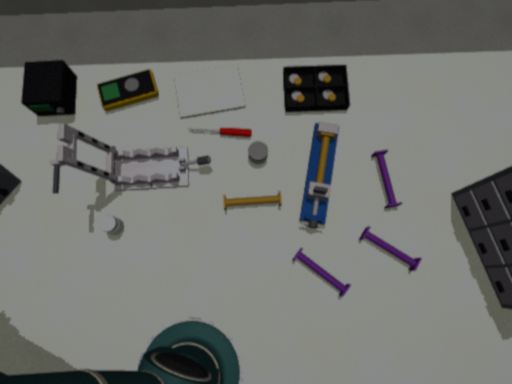

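View pics/scene0.png

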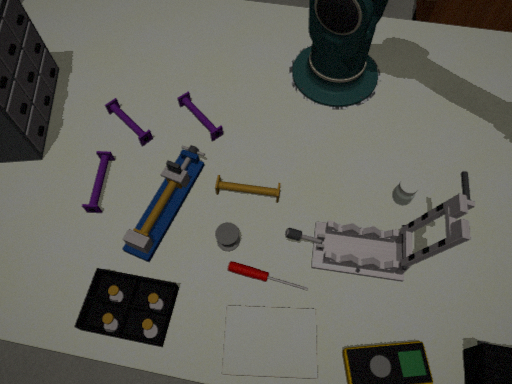

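The top view shows the loose brass tube at (252,200) and the brass tube in the vise at (322,160). The purple look-alikes are at (321,272), (390,248) and (386,180). The clamp is at (150,168) with its knob at (203,160) and peg at (56,180). The spool is at (258,152), the jar at (110,225) and the driver at (220,132). So one loose tube is brass, and I'll measure it next.

Run:
```python
from h import *
d=np.load("f.npz")
for n,px in (("top",d["tp"]),("scene",d["sp"])):
    w=d[n]; hsv=cv2.cvtColor(px,cv2.COLOR_RGB2HSV); H,S,V=[hsv[...,i].astype(int) for i in range(3)]
    print("==",n, "bench z", np.nanmedian(w[...,2][(V>150)&(S<40)]))
    def comps(m,name,minA=40):
        k,l,st,c=cv2.connectedComponentsWithStats(m.astype(np.uint8))
        for i in range(1,k):
            if st[i,4]<minA: continue
            q=w[l==i]; q=q[np.isfinite(q[:,0])]
            if len(q)<10 or np.median(q[:,0])<0.15: continue
            (cx,cy),(a,b),an=cv2.minAreaRect((q[:,:2]*1000).astype(np.float32))
            if a<b: a,b,an=b,a,an+90
            print(name,"pix",c[i].round(),"n",len(q),"rect",round(cx),round(cy),round(a),round(b),"ang",round((an+90)%180-90,1),"z",(np.nanpercentile(q[:,2],[5,50,95])*1000).round())
    comps((H>14)&(H<32)&(S>110)&(V>70),"brass")
    comps((H>105)&(H<125)&(S>120),"blue")
    comps((H>130)&(H<160)&(S>100),"purple")
    x,y,z=w[...,0],w[...,1],w[...,2]
    # clamp body: low grey points
    m=(S<60)&(z>0.008)&(z<0.075)&(y>-0.2)&(x>0.2)&(x<0.95)&(x>0.45)
    comps(m,"grey",100)
    comps((z>0.08)&(x>0.3)&(x<0.9)&(S<90)&(y<0.45),"high",15)
```

```text
== top bench z nan
brass pix [135.  95.] n 201 rect 821 178 190 76 ang -51.3 z [26. 31. 36.]
brass pix [332.  97.] n 43 rect 804 -452 30 21 ang -44.0 z [12. 16. 21.]
brass pix [300.  98.] n 41 rect 802 -350 27 18 ang -44.0 z [12. 16. 20.]
brass pix [323. 156.] n 319 rect 591 -397 153 37 ang -14.7 z [44. 49. 59.]
brass pix [252. 200.] n 385 rect 471 -185 166 36 ang -87.7 z [23. 29. 38.]
blue pix [313. 185.] n 889 rect 553 -391 307 71 ang -12.3 z [15. 19. 48.]
blue pix [330. 161.] n 282 rect 592 -426 150 19 ang -12.2 z [15. 18. 22.]
purple pix [386. 178.] n 376 rect 524 -587 168 35 ang 8.2 z [22. 28. 38.]
purple pix [391. 249.] n 422 rect 317 -574 169 35 ang 56.4 z [22. 28. 39.]
purple pix [322. 273.] n 409 rect 260 -372 167 35 ang 49.9 z [24. 28. 39.]
grey pix [209.  91.] n 2428 rect 840 -59 210 153 ang -81.2 z [ 8. 11. 15.]
grey pix [132.  85.] n 716 rect 851 203 166 80 ang -74.8 z [33. 37. 44.]
grey pix [ 57. 111.] n 205 rect 776 418 130 56 ang -64.3 z [10. 31. 67.]
grey pix [252. 151.] n 108 rect 619 -189 56 21 ang -2.0 z [45. 49. 52.]
grey pix [153. 168.] n 2851 rect 587 84 299 12
[... 1756 characters left out ...]
954 rect 403 -814 201 71 ang -6.0 z [ 88. 169. 264.]
high pix [173. 166.] n 113 rect 482 -378 36 13 ang 77.1 z [ 81. 102. 108.]
high pix [441. 225.] n 2399 rect 547 255 170 97 ang 0.4 z [ 89. 234. 271.]
high pix [487. 351.] n 41 rect 788 379 29 14 ang -12.1 z [ 95.  99. 101.]
high pix [495. 347.] n 17 rect 779 396 25 7 ang -85.0 z [ 95.  99. 102.]
high pix [494. 362.] n 84 rect 809 393 33 33 ang 41.9 z [ 97.  99. 102.]
high pix [503. 354.] n 27 rect 792 410 20 12 ang -87.4 z [ 95.  99. 101.]
high pix [507. 361.] n 37 rect 803 416 31 13 ang -22.2 z [ 97. 100. 102.]
high pix [495. 374.] n 41 rect 832 391 30 13 ang 63.1 z [ 96.  99. 102.]
high pix [485. 379.] n 20 rect 845 372 17 8 ang -43.8 z [ 91.  97. 100.]
  return np.nanmean(a, axis, out=out, keepdims=keepdims)
```

```bash
cat >> h.py <<'E'
def plan(target, ydir_deg=None, start=None, n=None):
    """print per-call full shifts (fractions) to go to target, tool y along ydir (mod 180, nearest)"""
    s,T=tool(); p=np.array(s["ee_pos"]) if start is None else np.array(start[0]); 
    yaw=np.degrees(np.arctan2(T[1,1],T[0,1])) if start is None else start[1]
    d=np.array(target)-p
    dy=0 if ydir_deg is None else (ydir_deg-yaw+90)%180-90
    k=n or 1
    for _ in range(40):
        out=[];y=yaw
        for i in range(k):
            a=np.radians(y); ty=np.array([np.cos(a),np.sin(a)]); tx=np.array([-ty[1],ty[0]])*1.0
            tx=np.array([ -np.sin(a), np.cos(a)]); 
            # tool z down: x = y cross z
            tx=np.cross([ty[0],ty[1],0],[0,0,-1])[:2]
            st=d/k
            out.append([st[:2]@tx/.15,st[:2]@ty/.15,-st[2]/.15,-np.radians(dy/k)/.5]); y+=dy/k
        if np.abs(out).max()<=1: break
        k+=1
    print("from",p.round(4),"yaw",round(yaw,2),"turn",round(dy,2),"force",np.round(s["ft_force"],1),"w",round(float(s["width"]),4),"gf",round(float(s["gripper_force"]),1),"t",round(float(s["time_s"]),2))
    for o in out: print("  "," ".join(f"{v:.4f}" for v in o), "| m", np.round(np.array(o[:3])*.15,4))
E
python3 - <<'E'
from h import *
d=np.load("f.npz")
P=[];PP=[]
for n,px in (("top",d["tp"]),("scene",d["sp"])):
    w=d[n].reshape(-1,3); c=px.reshape(-1,3)
    hsv=cv2.cvtColor(px,cv2.COLOR_RGB2HSV).reshape(-1,3).astype(int)
    k=np.isfinite(w[:,0]); w,hsv=w[k],hsv[k]
    g=(w[:,0]>.5)&(w[:,0]<.68)&(w[:,1]>-.08)&(w[:,1]<.18)&(hsv[:,1]<60)
    r=w[g&(w[:,2]>.053)&(w[:,2]<.064)]; rect=cv2.minAreaRect((r[:,:2]*1000).astype(np.float32)); print(n,"ridge",np.round(rect[0]),np.round(rect[1]),rect[2])
    b=w[g&(w[:,2]>.008)&(w[:,2]<.016)]; rect=cv2.minAreaRect((b[:,:2]*1000).astype(np.float32)); print(n,"base",np.round(rect[0]),np.round(rect[1]),rect[2])
    kn=w[(hsv[:,2]<110)&(w[:,2]>.03)&(w[:,2]<.12)&(np.abs(w[:,0]-.6)<.06)&(w[:,1]<-.04)&(w[:,1]>-.14)]
    print("knob",len(kn),kn.min(0).round(3),kn.max(0).round(3),kn.mean(0).round(3))
    pg=w[(hsv[:,2]<90)&(w[:,2]>.1)&(w[:,0]>.38)&(w[:,0]<.535)&(w[:,1]>.1)&(w[:,1]<.45)]
    if len(pg): print("peg",len(pg),np.percentile(pg,[3,50,97],axis=0).round(3).tolist())
    cv=w[(w[:,2]>.1)&(w[:,0]>.5)&(w[:,0]<.66)&(w[:,1]>.1)&(w[:,1]<.35)]
    print("cover", np.percentile(cv,[1,50,99],axis=0).round(3).tolist())
    t=w[(w[:,2]>.085)&(w[:,2]<.11)&(np.abs(w[:,0]-.48)<.05)&(np.abs(w[:,1]+.378)<.05)]; print("tab top",t.mean(0).round(4))
    v=(np.abs(w[:,0]-.55)<.17)&(np.abs(w[:,1]+.39)<.09)
    j=w[v&(w[:,2]>.056)&(w[:,2]<.07)]; u=np.array([np.cos(np.radians(-12.4)),np.sin(np.radians(-12.4))]); 
    s=(j[:,:2]-[.5535,-.3915])@u; l=(j[:,:2]-[.5535,-.3915])@np.array([-u[1],u[0]])
    h,e=np.histogram(s,np.arange(-.16,.17,.005)); print("jaws along", [(round(float(a),3),int(b)) for a,b in zip(e,h) if b]); print("lat",l.min().round(4),l.max().round(4))
E
```

```text
top ridge [589.  44.] [ 97. 219.] 1.907708764076233
top base [587.  94.] [125. 173.] 1.9410921335220337
knob 74 [ 0.579 -0.065  0.049] [ 0.603 -0.04   0.072] [ 0.59  -0.053  0.062]
peg 291 [[0.467, 0.227, 0.124], [0.523, 0.285, 0.243], [0.535, 0.295, 0.261]]
cover [[0.505, 0.216, 0.105], [0.566, 0.257, 0.238], [0.628, 0.296, 0.273]]
tab top [ 0.4802 -0.3758  0.1015]
jaws along [(-0.09, 17), (-0.085, 26), (-0.08, 12), (-0.075, 10), (-0.07, 5), (-0.065, 8), (-0.06, 19), (-0.055, 22), (-0.05, 13), (0.1, 3), (0.105, 16), (0.11, 34), (0.115, 30), (0.12, 33), (0.125, 30), (0.13, 29), (0.135, 32), (0.14, 16)]
lat -0.0314 0.0291
scene ridge [589.  42.] [ 97. 221.] 1.9294847249984741
scene base [588.  93.] [125. 175.] 1.4685118198394775
knob 115 [ 0.58  -0.068  0.046] [ 0.605 -0.04   0.072] [ 0.595 -0.053  0.063]
peg 183 [[0.465, 0.281, 0.239], [0.494, 0.287, 0.245], [0.526, 0.294, 0.248]]
cover [[0.508, 0.215, 0.104], [0.576, 0.255, 0.237], [0.631, 0.297, 0.273]]
tab top [ 0.4841 -0.3766  0.0997]
jaws along [(-0.09, 1), (-0.085, 6), (-0.08, 7), (-0.075, 9), (-0.07, 21), (-0.065, 14), (-0.06, 13), (-0.055, 19), (-0.05, 21), (0.105, 29), (0.11, 31), (0.115, 44), (0.12, 52), (0.125, 50), (0.13, 49), (0.135, 49), (0.14, 39)]
lat -0.0335 0.0281
```

Run:
```python
from h import *
d=np.load("f.npz")
a=np.radians(1.9); X=np.array([np.cos(a),np.sin(a)]); Y=np.array([-X[1],X[0]]); O=np.array([.589,.114])
for n,px in (("top",d["tp"]),("scene",d["sp"])):
    w=d[n].reshape(-1,3); w=w[np.isfinite(w[:,0])]
    q=np.c_[(w[:,:2]-O)@X,(w[:,:2]-O)@Y,w[:,2]]
    for s in (-.04,.04):
        r=q[(np.abs(q[:,0]-s)<.008)&(np.abs(q[:,1])<.12)&(q[:,2]<.075)]
        i=np.digitize(r[:,1],np.arange(-.12,.121,.008)); print(n,s,[(int(-120+8*(j-.5)),int(np.median(r[i==j,2])*1000)) for j in np.unique(i)])
    hsv=cv2.cvtColor(px,cv2.COLOR_RGB2HSV); m=(hsv[...,0]>14)&(hsv[...,0]<32)&(hsv[...,1]>110)&(hsv[...,2]>70)
    b=d[n][m]; b=b[(np.abs(b[:,0]-.57)<.15)&(np.abs(b[:,1]+.4)<.07)&(b[:,2]>.02)]
    vx,vy,x0,y0=cv2.fitLine(b[b[:,2]>.044][:,:2].astype(np.float32),cv2.DIST_HUBER,0,.01,.01).ravel()
    print("tube1 line",np.degrees(np.arctan2(vy,vx))%180-180,x0,y0)
    u=np.array([np.cos(np.radians(-12.4)),np.sin(np.radians(-12.4))]); s=(b[:,:2]-[.5535,-.3915])@u; print(np.percentile(s,[0,2,98,100]).round(4))
plan([.482,-.3765,.231],-12.4)
```

```text
top -0.04 [(-116, 0), (-108, 0), (-100, 11), (-92, 9), (-84, 10), (-76, 46), (-68, 54), (-60, 47), (-52, 39), (-44, 32), (-36, 42), (-28, 48), (-20, 56), (-12, 50), (-4, 42), (4, 34), (12, 38), (20, 45), (28, 55), (36, 56), (44, 48), (52, 40), (60, 34), (68, 42), (76, 51), (84, 57), (92, 56), (100, 48)]
top 0.04 [(-116, -1), (-108, 0), (-100, 9), (-92, 10), (-84, 11), (-76, 52), (-68, 57), (-60, 48), (-52, 39), (-44, 32), (-36, 41), (-28, 51), (-20, 56), (-12, 51), (-4, 43), (4, 33), (12, 39), (20, 47), (28, 55), (36, 56), (44, 48), (52, 41), (60, 33), (68, 42), (76, 51), (84, 55), (92, 57), (100, 51)]
tube1 line -12.398087 0.59362376 -0.4005295
[-0.0387 -0.0358  0.1123  0.1148]
scene -0.04 [(-116, 0), (-108, 2), (-100, 10), (-92, 11), (-84, 14), (-76, 50), (-68, 41), (-60, 39), (-52, 32), (-44, 31), (-36, 40), (-28, 47), (-20, 44), (-12, 42), (-4, 36), (4, 30), (12, 37), (20, 41), (28, 48), (36, 42), (44, 34), (52, 33), (60, 32), (68, 39), (76, 45), (84, 46), (92, 43), (100, 31), (108, 15)]
scene 0.04 [(-116, 0), (-108, 2), (-100, 11), (-92, 11), (-84, 14), (-76, 49), (-68, 47), (-6
[... 155 characters left out ...]
0, 32), (68, 41), (76, 48), (84, 48), (92, 50), (100, 29), (108, 32), (116, 11)]
tube1 line -12.7868805 0.6060421 -0.4038423
[-0.0521 -0.0489  0.1098  0.1112]
from [0.2569 0.5694 0.2308] yaw 65.72 turn -78.12 force [ 0.6  0.  -0.9] w 0.0851 gf 0.0 t 0.15
   -0.5659 -0.7331 -0.0002 0.3896 | m [-0.0849 -0.11   -0.    ]
   -0.6970 -0.6097 -0.0002 0.3896 | m [-0.1046 -0.0915 -0.    ]
   -0.8019 -0.4632 -0.0002 0.3896 | m [-0.1203 -0.0695 -0.    ]
   -0.8764 -0.2993 -0.0002 0.3896 | m [-0.1315 -0.0449 -0.    ]
   -0.9177 -0.1240 -0.0002 0.3896 | m [-0.1377 -0.0186 -0.    ]
   -0.9244 0.0560 -0.0002 0.3896 | m [-0.1387  0.0084 -0.    ]
   -0.8960 0.2338 -0.0002 0.3896 | m [-0.1344  0.0351 -0.    ]
```

>>> jog_arm:
  rows: "-0.566 -0.733 0 0.39 0; -0.566 -0.733 0 0.39 0; -0.566 -0.733 0 0.39 0; -0.566 -0.733 0 0.39 0"

```text
time_s: 0.65
ee_pos: [0.2894, 0.4345, 0.2316]
ee_rot: [0.958, 2.992, 0.001]
ft_force: [-1.1, 0.8, -0.1]
width: 0.0855
gripper_force: 0.0
```

>>> jog_arm:
  rows: "-0.697 -0.61 0 0.39 0; -0.697 -0.61 0 0.39 0; -0.697 -0.61 0 0.39 0; -0.697 -0.61 0 0.39 0"

```text
time_s: 1.15
ee_pos: [0.3213, 0.3004, 0.2315]
ee_rot: [1.242, 2.885, 0.001]
ft_force: [-0.7, 0.1, -0.2]
width: 0.0855
gripper_force: 0.0
```

>>> jog_arm:
  rows: "-0.802 -0.463 0 0.39 0; -0.802 -0.463 0 0.39 0; -0.802 -0.463 0 0.39 0; -0.802 -0.463 0 0.39 0"

```text
time_s: 1.65
ee_pos: [0.3538, 0.1656, 0.2315]
ee_rot: [1.517, 2.751, 0.0]
ft_force: [-0.8, 0.5, 0.0]
width: 0.0855
gripper_force: 0.0
```

>>> jog_arm:
  rows: "-0.876 -0.3 0 0.39 0; -0.876 -0.3 0 0.39 0; -0.876 -0.3 0 0.39 0; -0.876 -0.3 0 0.39 0"

```text
time_s: 2.15
ee_pos: [0.386, 0.0303, 0.2314]
ee_rot: [1.777, 2.59, -0.001]
ft_force: [0.2, 0.6, 0.1]
width: 0.0854
gripper_force: 0.0
```

>>> jog_arm:
  rows: "-0.918 -0.124 0 0.39 0; -0.918 -0.124 0 0.39 0; -0.918 -0.124 0 0.39 0; -0.918 -0.124 0 0.39 0"

```text
time_s: 2.65
ee_pos: [0.4182, -0.1048, 0.2311]
ee_rot: [2.021, 2.405, -0.002]
ft_force: [-0.8, 0.7, 0.7]
width: 0.0854
gripper_force: 0.0
```

>>> jog_arm:
  rows: "-0.924 0.056 0 0.39 0; -0.924 0.056 0 0.39 0; -0.924 0.056 0 0.39 0; -0.924 0.056 0 0.39 0"

```text
time_s: 3.15
ee_pos: [0.4501, -0.2397, 0.2308]
ee_rot: [-2.245, -2.197, 0.001]
ft_force: [0.0, 0.8, -0.1]
width: 0.0853
gripper_force: 0.0
```

>>> jog_arm:
  rows: "-0.896 0.234 0 0.39 0; -0.896 0.234 0 0.39 0; -0.896 0.234 0 0.39 0; -0.896 0.234 0 0.39 0; -0.896 0.234 0 0.39 0; -0.896 0.234 0 0.39 0"

```text
time_s: 3.9
ee_pos: [0.482, -0.3747, 0.2316]
ee_rot: [-2.448, -1.969, -0.002]
ft_force: [0.0, -0.5, 0.3]
width: 0.0854
gripper_force: 0.0
```

Run:
```python
from h import *
plan([.482,-.3765,.231],-12.4)
s,T=tool(); f=grab_frame("wrist"); save(f,"pics/w1.png"); w=cloud(f,T@f["tool_from_camera"]).reshape(-1,3); w=w[np.isfinite(w[:,0])]
print(f["tool_from_camera"].round(3).tolist())
u=np.array([np.cos(np.radians(-12.4)),np.sin(np.radians(-12.4))])
t=w[(w[:,2]>.095)&(w[:,2]<.115)&(np.abs(w[:,0]-.48)<.06)&(np.abs(w[:,1]+.378)<.06)]
print("tab",len(t),t.mean(0).round(4) if len(t) else 0); 
if len(t): print(cv2.minAreaRect((t[:,:2]*1000).astype(np.float32)))
```

```text
from [ 0.482  -0.3747  0.2316] yaw -12.38 turn -0.02 force [ 0.  -0.5  0.3] w 0.0854 gf 0.0 t 3.9
   -0.0117 0.0028 0.0041 0.0008 | m [-0.0018  0.0004  0.0006]
[[0.001, 0.966, 0.26, 0.065], [1.0, -0.001, 0.001, 0.0], [0.001, 0.26, -0.966, -0.143], [0.0, 0.0, 0.0, 1.0]]
tab 464 [ 0.4816 -0.377   0.1054]
((481.02276611328125, -378.1915283203125), (35.67147445678711, 11.381329536437988), 77.73207092285156)
```

>>> jog_arm:
  rows: "-0.014 0 0.4 0 0; -0.014 0 0.8 0 0.2; -0.014 0 1 0 0.3; -0.014 0 1 0 0.3; -0.014 0 1 0 0.3"

```text
time_s: 4.58
ee_pos: [0.4816, -0.3788, 0.083]
ee_rot: [2.448, 1.966, 0.001]
ft_force: [-0.6, -0.1, 0.3]
width: 0.0597
gripper_force: 0.0
```

>>> jog_arm:
  rows: "0 0 0.03 0 0.3; 0 0 0.03 0 0.3; 0 0 0.03 0 1; 0 0 0.03 0 1; 0 0 0.03 0 1; 0 0 0.03 0 1; 0 0 0.03 0 1; 0 0 0.03 0 1"

```text
time_s: 5.58
ee_pos: [0.481, -0.3785, 0.0771]
ee_rot: [2.45, 1.966, 0.0]
ft_force: [-0.5, 0.4, 5.8]
width: 0.011
gripper_force: 58.9
```

>>> jog_arm:
  rows: "0 -0.04 0 0 1; 0 -0.08 0 0 1; 0 -0.12 0 0 1; 0 -0.16 0 0 1; 0 -0.2 0 0 1; 0 -0.24 0 0 1; 0 -0.26 0 0 1; 0 -0.26 0 0 1; 0 -0.26 0 0 1"

```text
time_s: 6.7
ee_pos: [0.4422, -0.37, 0.0771]
ee_rot: [-2.45, -1.966, 0.0]
ft_force: [-2.0, 1.6, 10.2]
width: 0.0112
gripper_force: 60.4
```

>>> jog_arm:
  rows: "0 0 0 0 0.4; 0 0 0 0 0.4; 0 0 0 0 0.4; 0 0 -0.3 0 0.4; 0 0 -0.7 0 0.2; 0 0 -0.8 0 0; 0 0 -0.8 0 0"

```text
time_s: 7.58
ee_pos: [0.4432, -0.37, 0.1973]
ee_rot: [2.449, 1.966, 0.001]
ft_force: [0.1, 0.7, -1.2]
width: 0.0854
gripper_force: 0.0
```

Run:
```python
from h import *
plan([.580,-.3975,.199],-102.3,n=4)
print(observe()["joints"])
f=grab_frame("top"); w=cloud(f,f["T"]); hsv=cv2.cvtColor(f["pixels"],cv2.COLOR_RGB2HSV)
m=(hsv[...,0]>14)&(hsv[...,0]<32)&(hsv[...,1]>110)&(hsv[...,2]>70)
b=w[m]; b=b[(np.abs(b[:,0]-.57)<.16)&(np.abs(b[:,1]+.4)<.07)&(b[:,2]>.02)]
u=np.array([np.cos(np.radians(-12.4)),np.sin(np.radians(-12.4))]); s=(b[:,:2]-[.5535,-.3915])@u; print(np.percentile(s,[0,2,98,100]).round(4))
b=w[m]; b=b[(np.abs(b[:,0]-.47)<.1)&(np.abs(b[:,1]+.2)<.1)&(b[:,2]>.015)]; print("tube2",cv2.minAreaRect((b[:,:2]*1000).astype(np.float32)))
```

```text
from [ 0.4432 -0.37    0.1973] yaw -12.47 turn -89.83 force [ 0.1  0.7 -1.2] w 0.0854 gf 0.0 t 7.58
   0.0045 0.2325 -0.0029 0.7839 | m [ 0.0007  0.0349 -0.0004]
   0.0930 0.2132 -0.0029 0.7839 | m [ 0.0139  0.032  -0.0004]
   0.1674 0.1615 -0.0029 0.7839 | m [ 0.0251  0.0242 -0.0004]
   0.2164 0.0853 -0.0029 0.7839 | m [ 0.0325  0.0128 -0.0004]
[ 0.02864584  0.47305293  0.80798909  1.79158491 -0.39177995  1.0437079
  0.76536597]
[0.1084 0.1085 0.1129 0.113 ]
tube2 ((0.0, 0.0), (0.0, 0.0), 0.0)
```

Run:
```python
from h import *
plan([.580,-.3975,.199],77,n=4)
```

```text
from [ 0.4428 -0.3696  0.1961] yaw -12.47 turn 89.47 force [-0.2 -0.5 -0.4] w 0.0858 gf 0.0 t 7.62
   0.0040 0.2333 -0.0048 -0.7808 | m [ 0.0006  0.035  -0.0007]
   -0.0851 0.2173 -0.0048 -0.7808 | m [-0.0128  0.0326 -0.0007]
   -0.1614 0.1686 -0.0048 -0.7808 | m [-0.0242  0.0253 -0.0007]
   -0.2134 0.0945 -0.0048 -0.7808 | m [-0.032   0.0142 -0.0007]
```

>>> jog_arm:
  rows: "0 0.233 0 -0.39 0; 0 0.233 0 -0.785 0; 0 0.233 0 -0.785 0; 0 0.233 0 -0.785 0"

```text
time_s: 8.12
ee_pos: [0.4763, -0.3775, 0.196]
ee_rot: [-2.024, -2.401, 0.0]
ft_force: [0.8, 0.0, -0.0]
width: 0.0855
gripper_force: 0.0
```

>>> jog_arm:
  rows: "-0.085 0.217 0 -0.39 0; -0.085 0.217 0 -0.785 0; -0.085 0.217 0 -0.785 0; -0.085 0.217 0 -0.785 0"

```text
time_s: 8.62
ee_pos: [0.5108, -0.3846, 0.1968]
ee_rot: [-1.519, -2.75, 0.0]
ft_force: [-0.0, -0.5, -0.0]
width: 0.0852
gripper_force: 0.0
```

>>> jog_arm:
  rows: "-0.161 0.169 0 -0.39 0; -0.161 0.169 0 -0.785 0; -0.161 0.169 0 -0.785 0; -0.161 0.169 0 -0.785 0"

```text
time_s: 9.12
ee_pos: [0.5451, -0.3914, 0.1969]
ee_rot: [-0.954, -2.993, 0.0]
ft_force: [-0.6, -0.4, 0.3]
width: 0.085
gripper_force: 0.0
```

>>> jog_arm:
  rows: "-0.213 0.095 0 -0.39 0; -0.213 0.095 0 -0.785 0; -0.213 0.095 0 -0.785 0; -0.213 0.095 0 -0.785 0; -0.213 0.095 0 -0.785 0; -0.213 0.095 0 -0.785 0"

```text
time_s: 9.88
ee_pos: [0.5799, -0.3979, 0.1969]
ee_rot: [0.346, 3.122, -0.0]
ft_force: [0.1, -0.1, 1.1]
width: 0.0855
gripper_force: 0.0
```

```bash
cat >> h.py <<'E'
def brass_wrist(z0,z1,name=None):
    s,T=tool(); f=grab_frame("wrist"); w=cloud(f,T@f["tool_from_camera"]); hsv=cv2.cvtColor(f["pixels"],cv2.COLOR_RGB2HSV)
    if name: save(f,name)
    m=(hsv[...,0]>14)&(hsv[...,0]<32)&(hsv[...,1]>100)&(hsv[...,2]>60)&(w[...,2]>z0)&(w[...,2]<z1)
    return w,m
E
python3 - <<'E'
from h import *
plan([.580,-.3975,.199],77.6)
print(observe()["joints"].round(2))
w,m=brass_wrist(.02,.08,"pics/w2.png"); b=w[m]; print(len(b),b.min(0).round(3),b.max(0).round(3))
t=b[(b[:,2]>.046)&(b[:,2]<.054)][:,:2].astype(np.float32); print("line",cv2.fitLine(t,cv2.DIST_HUBER,0,.01,.01).ravel(),"rect",cv2.minAreaRect(b[:,:2].astype(np.float32)*1000))
E
```

```text
from [ 0.5799 -0.3979  0.1969] yaw 77.37 turn 0.23 force [ 0.1 -0.1  1.1] w 0.0855 gf 0.0 t 9.88
   -0.0001 0.0024 -0.0137 -0.0082 | m [-0.      0.0004 -0.0021]
[ 0.3   0.62  0.39  1.44 -0.24  1.14  2.08]
7086 [ 0.455 -0.437  0.02 ] [ 0.667 -0.128  0.062]
line [ 0.97697204 -0.21336724  0.57337826 -0.39870888] rect ((520.91064453125, -314.9217529296875), (145.326416015625, 354.83160400390625), 34.58899688720703)
```

View pics/w2.png

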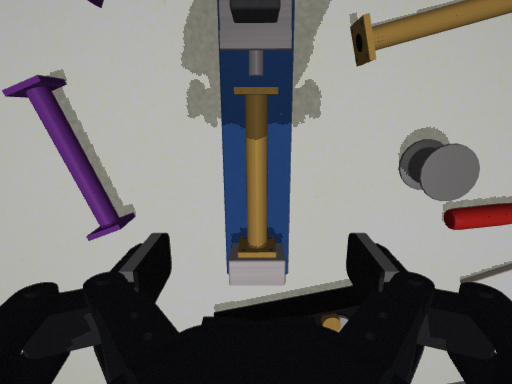

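The wrist view shows tube1 between its flanges at (256,90) and (257,255). The jaw is clear of it, with its rod at (256,62), and tube2's flange is at (362,40). I'll get the middle from the free flange.

Run:
```python
from h import *
w,m=brass_wrist(.02,.08); b=w[m]; u=np.array([.977,-.2134]); n=np.array([.2134,.977]); o=np.array([.5734,-.3987])
s=(b[:,:2]-o)@u; l=(b[:,:2]-o)@n; k=np.abs(l)<.03; b,s,l=b[k],s[k],l[k]
print("ends",np.percentile(s,[.5,99.5])); lo=s[(s<-.03)&(b[:,2]>.052)]; print("near flange top",lo.min(),lo.max(),len(lo))
c=o+u*(lo.mean()+.082); print("mid",c)
plan([*c,.026],77.65,n=2)
```

```text
ends [-0.07910748  0.09038646]
near flange top -0.07925928032407961 -0.03285575758743169 325
mid [ 0.57999213 -0.40013988]
from [ 0.5799 -0.3979  0.1969] yaw 77.41 turn 0.24 force [ 0.  -0.5 -0.2] w 0.0856 gf 0.0 t 9.97
   -0.0019 -0.0074 0.5695 -0.0042 | m [-0.0003 -0.0011  0.0854]
   -0.0018 -0.0074 0.5695 -0.0042 | m [-0.0003 -0.0011  0.0854]
```

>>> jog_arm:
  rows: "0 -0.014 0.35 -0.005 0.3; 0 -0.014 0.75 -0.005 0.3; 0 -0.014 0.95 -0.005 0.3; 0 -0.014 0.95 -0.005 0.3; 0 -0.014 0.95 -0.005 0.3"

```text
time_s: 10.6
ee_pos: [0.5802, -0.4006, 0.0561]
ee_rot: [0.339, 3.121, -0.002]
ft_force: [-0.5, -0.1, 0.1]
width: 0.0601
gripper_force: 0.0
```

>>> jog_arm:
  rows: "0 0 0.1 0 0.3; 0 0 0.18 0 0.3; 0 0 0.18 0 0.3; 0 0 0.18 0 1; 0 0 0.18 0 1; 0 0 0.18 0 1; 0 0 0.18 0 1; 0 0 0.18 0 1; 0 0 0.18 0 1"

```text
time_s: 11.72
ee_pos: [0.5798, -0.4002, 0.028]
ee_rot: [0.339, 3.123, -0.001]
ft_force: [-1.2, 0.9, 7.3]
width: 0.02
gripper_force: 58.6
```

>>> jog_arm:
  rows: "0 0 -0.1 0 1; 0 0 -0.3 0 1; 0 0 -0.6 0 1; 0 0 -0.9 0 1; 0 0 -0.95 0 1; 0 0 -0.95 0 1"

```text
time_s: 12.48
ee_pos: [0.5795, -0.3999, 0.1703]
ee_rot: [0.339, 3.123, -0.0]
ft_force: [0.6, 0.4, -3.0]
width: 0.0199
gripper_force: 58.8
```

Run:
```python
from h import *
plan([.5865-.0003,.118-.001,.19],91.8)
print(observe()["joints"].round(2))
```

```text
from [ 0.5795 -0.3999  0.1703] yaw 77.61 turn 14.19 force [ 0.6  0.4 -3. ] w 0.0199 gf 58.8 t 12.47
   0.1740 0.8439 -0.0328 -0.1239 | m [ 0.0261  0.1266 -0.0049]
   0.1214 0.8530 -0.0328 -0.1239 | m [ 0.0182  0.128  -0.0049]
   0.0684 0.8589 -0.0328 -0.1239 | m [ 0.0103  0.1288 -0.0049]
   0.0151 0.8615 -0.0328 -0.1239 | m [ 0.0023  0.1292 -0.0049]
[ 0.31  0.64  0.38  1.46 -0.25  1.09  2.1 ]
```

>>> jog_arm:
  rows: "0.044 0.21 -0.01 -0.03 1; 0.087 0.42 -0.02 -0.06 1; 0.13 0.63 -0.03 -0.09 1; 0.174 0.844 -0.033 -0.124 1; 0.174 0.844 -0.033 -0.124 1"

```text
time_s: 13.1
ee_pos: [0.5813, -0.2674, 0.1734]
ee_rot: [-0.236, -3.131, -0.003]
ft_force: [0.6, -0.8, -0.9]
width: 0.0199
gripper_force: 59.0
```

>>> jog_arm:
  rows: "0.03 0.21 -0.01 -0.03 1; 0.06 0.42 -0.02 -0.06 1; 0.09 0.63 -0.03 -0.09 1; 0.121 0.853 -0.033 -0.124 1; 0.121 0.853 -0.033 -0.124 1"

```text
time_s: 13.72
ee_pos: [0.5828, -0.1391, 0.1787]
ee_rot: [-0.14, -3.137, -0.002]
ft_force: [-0.3, -0.8, -1.4]
width: 0.02
gripper_force: 59.1
```

>>> jog_arm:
  rows: "0.017 0.21 -0.01 -0.03 1; 0.034 0.42 -0.02 -0.06 1; 0.05 0.63 -0.03 -0.09 1; 0.068 0.859 -0.033 -0.124 1; 0.068 0.859 -0.033 -0.124 1"

```text
time_s: 14.35
ee_pos: [0.5845, -0.0105, 0.1838]
ee_rot: [-0.043, -3.14, -0.001]
ft_force: [0.0, -0.3, -1.8]
width: 0.0197
gripper_force: 59.2
```

>>> jog_arm:
  rows: "0.004 0.21 -0.01 -0.03 1; 0.008 0.42 -0.02 -0.06 1; 0.012 0.63 -0.03 -0.09 1; 0.015 0.862 -0.033 -0.124 1; 0.015 0.862 -0.033 -0.124 1; 0.015 0.862 -0.033 -0.124 1; 0.015 0.862 -0.033 -0.124 1"

```text
time_s: 15.22
ee_pos: [0.5864, 0.1153, 0.1894]
ee_rot: [0.046, -3.141, 0.001]
ft_force: [0.4, -0.1, -2.8]
width: 0.02
gripper_force: 59.2
```

Run:
```python
from h import *
plan([.5865-.0003,.118-.001,.19],91.8)
print(observe()["joints"].round(2))
w,m=brass_wrist(.08,.3,"pics/w3.png"); b=w[m]; print("held brass",len(b),np.percentile(b,[2,50,98],axis=0).round(3).tolist() if len(b) else 0)
t=b[:,:2].astype(np.float32)
print(cv2.minAreaRect(t*1000))
a=np.radians(1.9); X=np.array([np.cos(a),np.sin(a)]); Y=np.array([-X[1],X[0]]); O=np.array([.5865,.118])
q=w.reshape(-1,3); q=q[np.isfinite(q[:,0])]; q=np.c_[(q[:,:2]-O)@X,(q[:,:2]-O)@Y,q[:,2]]
for s in (-.04,.04):
    r=q[(np.abs(q[:,0]-s)<.006)&(np.abs(q[:,1])<.1)&(q[:,2]<.075)]
    i=np.digitize(r[:,1],np.arange(-.1,.101,.006)); print(s,[(int(-100+6*(j-.5)),int(np.median(r[i==j,2])*1000)) for j in np.unique(i)])
r=q[(q[:,2]>.054)&(q[:,2]<.062)&(np.abs(q[:,1])<.09)&(np.abs(q[:,0])<.06)]; print("rows x",np.percentile(r[:,0],[1,99]))
```

```text
from [0.5864 0.1153 0.1894] yaw 91.69 turn 0.11 force [ 0.4 -0.1 -2.8] w 0.02 gf 59.2 t 15.22
   0.0012 0.0111 -0.0042 -0.0039 | m [ 0.0002  0.0017 -0.0006]
[-0.43  0.42  0.24  1.73 -0.11  1.01  1.45]
held brass 13583 [[0.502, 0.098, 0.205], [0.543, 0.114, 0.211], [0.616, 0.128, 0.222]]
((560.1442260742188, 121.27378845214844), (122.77178955078125, 44.81736755371094), 6.301638126373291)
-0.04 [(-97, 12), (-85, 57), (-79, 57), (-73, 57), (-67, 50), (-61, 44), (-55, 34), (-49, 33), (-43, 41), (-37, 48), (-31, 54), (-25, 58), (23, 56), (29, 58), (35, 52), (41, 46), (47, 41), (53, 33), (59, 39), (65, 46), (71, 52), (77, 57), (83, 58), (89, 57), (95, 44)]
0.04 [(-97, 11), (-91, 11), (-85, 57), (-79, 57), (-73, 57), (-67, 51), (-61, 44), (-55, 34), (-49, 33), (-43, 41), (-37, 47), (-31, 53), (-25, 57), (23, 55), (29, 58), (35, 52), (41, 46), (47, 41), (53, 33), (59, 39), (65, 45), (71, 52), (77, 57), (83, 57), (89, 57)]
rows x [-0.04848996  0.0465876 ]
```

View pics/w3.png

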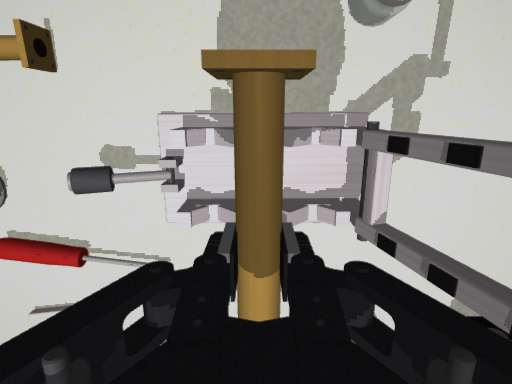

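Tube1 is held square over the clamp, with its flange at (258,62). The grooves, the leaning bolt with its knob at (90,180), and the open cover at the right are all clear of it. I'll lower it into v1.

>>> jog_arm:
  rows: "0 0.014 0.15 -0.004 1; 0 0.014 0.3 -0.004 1; 0 0.014 0.45 -0.004 1; 0 0.014 0.6 -0.004 1; 0 0.014 0.7 -0.004 1; 0 0.014 0.76 -0.004 1; 0 0.014 0.8 -0.004 1; 0 0.014 0.82 -0.004 1; 0 0.014 0.835 -0.004 1; 0 0.014 0.835 -0.004 1"

```text
time_s: 16.52
ee_pos: [0.5863, 0.1192, 0.0645]
ee_rot: [-0.053, 3.141, -0.0]
ft_force: [-0.2, 0.4, -1.4]
width: 0.0197
gripper_force: 59.2
```

Run:
```python
from h import *
plan([.5865,.118,.06],91.9)
```

```text
from [0.5863 0.1192 0.0645] yaw 91.93 turn -0.03 force [-0.2  0.4 -1.4] w 0.0197 gf 59.2 t 16.52
   -0.0011 -0.0080 0.0299 0.0012 | m [-0.0002 -0.0012  0.0045]
```

>>> jog_arm:
  rows: "0 -0.007 0.01 0 1; 0 -0.007 0.018 0 1; 0 -0.007 0.018 0 1; 0 -0.007 0.018 0 0.5; 0 -0.007 0.018 0 0.5; 0 -0.007 0.018 0 0.5; 0 -0.007 0.018 0 0.5; 0 -0.007 -0.3 0 0.5; 0 -0.007 -0.6 0 0.5; 0 -0.007 -0.9 0 0.5; 0 -0.007 -0.9 0 0.3"

```text
time_s: 17.9
ee_pos: [0.5878, 0.1184, 0.2028]
ee_rot: [-0.053, 3.136, 0.002]
ft_force: [0.2, -0.6, -0.1]
width: 0.0589
gripper_force: 0.0
```

Run:
```python
from h import *
a=np.radians(1.9); X=np.array([np.cos(a),np.sin(a)]); Y=np.array([-X[1],X[0]]); O=np.array([.5865,.118])
w,m=brass_wrist(.04,.1); b=w[m]; q=np.c_[(b[:,:2]-O)@X,(b[:,:2]-O)@Y,b[:,2]]; q=q[np.abs(q[:,0])<.1]
t=q[np.abs(q[:,0])<.06]; print("tube1 in clamp: top z",np.percentile(t[:,2],97),"y",[round(float(np.median(t[np.abs(t[:,0]-s)<.01,1])),4) for s in(-.05,-.03,0,.03,.05)],"x",np.percentile(q[:,0],[1,99]))
plan([.4715,-.1855,.19],2.3)
f=grab_frame("top"); w=cloud(f,f["T"]); hsv=cv2.cvtColor(f["pixels"],cv2.COLOR_RGB2HSV); m=(hsv[...,0]>14)&(hsv[...,0]<32)&(hsv[...,1]>110)&(hsv[...,2]>70)
b=w[m]; b=b[(np.abs(b[:,0]-.47)<.15)&(np.abs(b[:,1]+.2)<.15)&(b[:,2]>.015)]; print("tube2",len(b),cv2.minAreaRect((b[:,:2]*1000).astype(np.float32)) if len(b) else 0)
```

```text
tube1 in clamp: top z 0.06148062871074962 y [0.0009, 0.001, 0.001, 0.0016, 0.0011] x [-0.08538259  0.08238295]
from [0.5868 0.1183 0.2007] yaw 91.93 turn -89.63 force [ 1.   0.1 -0.4] w 0.0599 gf 0.0 t 17.95
   0.2092 -0.4995 0.0179 0.7822 | m [ 0.0314 -0.0749  0.0027]
   0.0030 -0.5415 0.0179 0.7822 | m [ 0.0004 -0.0812  0.0027]
   -0.2037 -0.5018 0.0179 0.7822 | m [-0.0305 -0.0753  0.0027]
   -0.3796 -0.3862 0.0179 0.7822 | m [-0.0569 -0.0579  0.0027]
tube2 381 ((470.6014099121094, -185.43429565429688), (36.150909423828125, 166.11273193359375), 1.9235225915908813)
```

>>> jog_arm:
  rows: "0.1 -0.25 0.018 0.39 0.3; 0.209 -0.5 0.018 0.782 0.3; 0.209 -0.5 0.018 0.782 0.3; 0.209 -0.5 0.018 0.782 0.3"

```text
time_s: 18.5
ee_pos: [0.5573, 0.0427, 0.1959]
ee_rot: [-0.555, -3.091, 0.001]
ft_force: [0.6, 0.9, -0.8]
width: 0.06
gripper_force: 0.0
```

>>> jog_arm:
  rows: "0.003 -0.27 0.018 0.39 0.3; 0.003 -0.542 0.018 0.782 0.3; 0.003 -0.542 0.018 0.782 0.3; 0.003 -0.542 0.018 0.782 0.3"

```text
time_s: 19.0
ee_pos: [0.529, -0.0326, 0.1936]
ee_rot: [-1.143, -2.926, 0.0]
ft_force: [0.2, 1.1, -0.3]
width: 0.06
gripper_force: 0.0
```

>>> jog_arm:
  rows: "-0.1 -0.25 0.018 0.39 0.3; -0.204 -0.502 0.018 0.782 0.3; -0.204 -0.502 0.018 0.782 0.3; -0.204 -0.502 0.018 0.782 0.3"

```text
time_s: 19.5
ee_pos: [0.5005, -0.1084, 0.1911]
ee_rot: [-1.688, -2.649, -0.0]
ft_force: [-0.7, -0.1, 0.3]
width: 0.0598
gripper_force: 0.0
```

>>> jog_arm:
  rows: "-0.19 -0.19 0.018 0.39 0.3; -0.38 -0.386 0.018 0.782 0.3; -0.38 -0.386 0.018 0.782 0.3; -0.38 -0.386 0.018 0.782 0.3; -0.38 -0.386 0.018 0.782 0.3; -0.38 -0.386 0.018 0.782 0.3"

```text
time_s: 20.25
ee_pos: [0.4714, -0.1852, 0.1885]
ee_rot: [-2.173, -2.268, -0.0]
ft_force: [-0.1, 0.8, 0.5]
width: 0.0598
gripper_force: 0.0
```

Run:
```python
from h import *
w,m=brass_wrist(.012,.06,"pics/w4.png"); b=w[m]; b=b[(np.abs(b[:,0]-.47)<.12)&(np.abs(b[:,1]+.185)<.14)]
print(len(b),cv2.minAreaRect(b[:,:2].astype(np.float32)*1000))
t=b[(b[:,2]>.026)&(b[:,2]<.034)][:,:2].astype(np.float32); l=cv2.fitLine(t,cv2.DIST_HUBER,0,.001,.001).ravel(); print(l, np.percentile(b[:,2],98))
if l[1]<0:l[:2]*=-1
u=l[:2]; s=(b[:,:2]-l[2:])@u; e=np.percentile(s,[.3,99.7]); c=l[2:]+u*e.mean(); print("ends",e,"mid",c)
plan([*c,.008],np.degrees(np.arctan2(u[1],u[0]))-90,n=2); print(observe()["joints"].round(2))
```

```text
3375 ((472.2297668457031, -187.12017822265625), (38.88446044921875, 168.98577880859375), 2.2833492755889893)
[ 0.03907396 -0.99923635  0.47154373 -0.18092218] 0.04053937795043901
ends [-0.09013478  0.0782068 ] mid [ 0.47177677 -0.18688162]
from [ 0.4713 -0.1854  0.1886] yaw 2.42 turn -0.18 force [0.3 0.  0.1] w 0.0599 gf 0.0 t 20.3
   -0.0051 0.0014 0.6019 0.0031 | m [-0.0008  0.0002  0.0903]
   -0.0051 0.0014 0.6019 0.0031 | m [-0.0008  0.0002  0.0903]
[-0.25  0.3   0.67  1.97 -0.23  0.95  0.58]
```

View pics/w4.png

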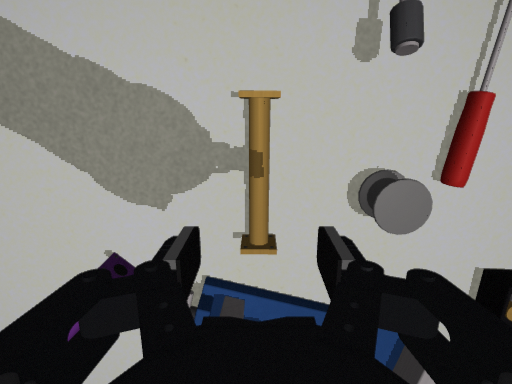

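The picture shows the brass tube2 upright in view from (259,95) to (259,245). The spool at (400,205) is clear of the fingers.

>>> jog_arm:
  rows: "-0.01 0 0.35 0 0.3; -0.01 0 0.75 0 0.3; -0.01 0 0.95 0 0.3; -0.01 0 0.95 0 0.3; -0.01 0 0.95 0 0.3"

```text
time_s: 20.92
ee_pos: [0.4718, -0.1877, 0.0473]
ee_rot: [2.175, 2.265, 0.001]
ft_force: [0.6, 0.0, 0.8]
width: 0.0597
gripper_force: 0.0
```

>>> jog_arm:
  rows: "0 0 0.15 0 0.3; 0 0 0.255 0 0.3; 0 0 0.255 0 0.3; 0 0 0.255 0 1; 0 0 0.255 0 1; 0 0 0.255 0 1; 0 0 0.255 0 1; 0 0 0.255 0 1; 0 0 0.255 0 1"

```text
time_s: 22.05
ee_pos: [0.4715, -0.1875, 0.0087]
ee_rot: [2.176, 2.265, 0.001]
ft_force: [-2.4, 1.2, 11.7]
width: 0.0198
gripper_force: 58.2
```

>>> jog_arm:
  rows: "0 0 -0.1 0 1; 0 0 -0.3 0 1; 0 0 -0.6 0 1; 0 0 -0.9 0 1; 0 0 -1 0 1; 0 0 -1 0 1; 0 0 -1 0 1"

```text
time_s: 22.92
ee_pos: [0.4705, -0.1871, 0.1567]
ee_rot: [-2.175, -2.265, 0.002]
ft_force: [0.1, 0.9, -3.0]
width: 0.0201
gripper_force: 59.4
```

Run:
```python
from h import *
plan([.5865+.0017,.118-.052,.19],91.9,n=4)
```

```text
from [ 0.4705 -0.1871  0.1567] yaw 2.33 turn 89.57 force [ 0.1  0.9 -3. ] w 0.0201 gf 59.4 t 22.93
   0.4135 0.2132 -0.0555 -0.7817 | m [ 0.062   0.032  -0.0083]
   0.3011 0.3547 -0.0555 -0.7817 | m [ 0.0452  0.0532 -0.0083]
   0.1433 0.4426 -0.0555 -0.7817 | m [ 0.0215  0.0664 -0.0083]
   -0.0362 0.4638 -0.0555 -0.7817 | m [-0.0054  0.0696 -0.0083]
```

>>> jog_arm:
  rows: "0.1 0.05 -0.055 -0.2 1; 0.2 0.1 -0.055 -0.4 1; 0.31 0.16 -0.055 -0.6 1; 0.413 0.213 -0.055 -0.782 1; 0.413 0.213 -0.055 -0.782 1"

```text
time_s: 23.55
ee_pos: [0.5002, -0.1232, 0.1647]
ee_rot: [-1.691, -2.645, 0.002]
ft_force: [-0.9, -0.0, -2.4]
width: 0.0204
gripper_force: 59.4
```

>>> jog_arm:
  rows: "0.08 0.09 -0.055 -0.2 1; 0.15 0.18 -0.055 -0.4 1; 0.22 0.27 -0.055 -0.6 1; 0.301 0.355 -0.055 -0.782 1; 0.301 0.355 -0.055 -0.782 1"

```text
time_s: 24.18
ee_pos: [0.5297, -0.0607, 0.1734]
ee_rot: [-1.148, -2.923, 0.001]
ft_force: [-0.4, -1.0, -2.7]
width: 0.0197
gripper_force: 59.4
```

>>> jog_arm:
  rows: "0.035 0.11 -0.055 -0.2 1; 0.07 0.22 -0.055 -0.4 1; 0.11 0.33 -0.055 -0.6 1; 0.143 0.443 -0.055 -0.782 1; 0.143 0.443 -0.055 -0.782 1"

```text
time_s: 24.8
ee_pos: [0.5593, 0.0021, 0.1819]
ee_rot: [-0.561, -3.09, 0.001]
ft_force: [0.2, -0.6, -1.8]
width: 0.0199
gripper_force: 59.4
```

>>> jog_arm:
  rows: "-0.01 0.11 -0.055 -0.2 1; -0.02 0.22 -0.055 -0.4 1; -0.03 0.33 -0.055 -0.6 1; -0.036 0.464 -0.055 -0.782 1; -0.036 0.464 -0.055 -0.782 1; -0.036 0.464 -0.055 -0.782 1; -0.036 0.464 -0.055 -0.782 1"

```text
time_s: 25.68
ee_pos: [0.5887, 0.0645, 0.1908]
ee_rot: [0.048, -3.141, 0.001]
ft_force: [-0.8, -0.1, -1.8]
width: 0.0198
gripper_force: 59.3
```

Run:
```python
from h import *
plan([.5865+.0017,.118-.052+.001,.065],91.9)
a=np.radians(1.9); X=np.array([np.cos(a),np.sin(a)]); Y=np.array([-X[1],X[0]]); O=np.array([.5865,.118])
w,m=brass_wrist(.1,.3); b=w[m]; q=np.c_[(b[:,:2]-O)@X,(b[:,:2]-O)@Y,b[:,2]]
print("held",np.percentile(q,[1,50,99],axis=0).round(4).tolist(),[round(float(np.median(q[np.abs(q[:,0]-s)<.008,1])),4) for s in(-.06,-.04,-.03,0)])
```

```text
from [0.5887 0.0645 0.1908] yaw 91.76 turn 0.14 force [-0.8 -0.1 -1.8] w 0.0198 gf 59.3 t 25.68
   0.0026 0.0171 0.8385 -0.0048 | m [0.0004 0.0026 0.1258]
held [[-0.0848, -0.071, 0.2052], [-0.0428, -0.0539, 0.2119], [0.0322, -0.0357, 0.223]] [-0.0539, -0.054, -0.054, -0.054]
```

>>> jog_arm:
  rows: "0 0.014 0.15 -0.005 1; 0 0.014 0.3 -0.005 1; 0 0.014 0.45 -0.005 1; 0 0.014 0.6 -0.005 1; 0 0.014 0.7 -0.005 1; 0 0.014 0.76 -0.005 1; 0 0.014 0.8 -0.005 1; 0 0.014 0.83 -0.005 1; 0 0.014 0.845 -0.005 1; 0 0.014 0.845 -0.005 1"

```text
time_s: 26.98
ee_pos: [0.5889, 0.0677, 0.0642]
ee_rot: [-0.057, 3.141, -0.0]
ft_force: [0.2, 0.4, -2.5]
width: 0.0199
gripper_force: 59.4
```

Run:
```python
from h import *
plan([.5865+.0017,.118-.052,.061],91.9)
```

```text
from [0.5889 0.0677 0.0642] yaw 92.07 turn -0.17 force [ 0.2  0.4 -2.5] w 0.0199 gf 59.4 t 26.98
   0.0052 -0.0115 0.0212 0.0060 | m [ 0.0008 -0.0017  0.0032]
```

Correction: the tube's axis is about 12 mm above the TCP, so the seat is at TCP z ≈ 0.038. I need to go lower before letting go.

>>> jog_arm:
  rows: "0 -0.01 0.03 0.005 1; 0 -0.01 0.07 0.005 1; 0 -0.01 0.11 0.005 1; 0 -0.01 0.14 0.005 1; 0 -0.01 0.16 0.005 1; 0 -0.01 0.165 0.005 1; 0 -0.01 0.165 0.005 1"

```text
time_s: 27.85
ee_pos: [0.589, 0.0667, 0.0395]
ee_rot: [-0.053, 3.141, 0.001]
ft_force: [-1.0, 3.1, 0.7]
width: 0.02
gripper_force: 59.7
```

>>> jog_arm:
  rows: "0 0 0 0 0.6; 0 0 0 0 0.5; 0 0 0 0 0.5; 0 0 0 0 0.5; 0 0 0 0 0.5; 0 0 -0.2 0 0.5; 0 0 -0.5 0 0.5; 0 0 -0.8 0 0.5; 0 0 -1 0 0.5; 0 0 -1 0 0.3; 0 0 -1 0 0.3"

```text
time_s: 29.22
ee_pos: [0.5885, 0.0663, 0.1886]
ee_rot: [0.053, -3.14, 0.0]
ft_force: [-0.1, -0.4, -0.3]
width: 0.0597
gripper_force: 0.0
```

Run:
```python
from h import *
a=np.radians(1.9); X=np.array([np.cos(a),np.sin(a)]); Y=np.array([-X[1],X[0]]); O=np.array([.5865,.118])
w,m=brass_wrist(.04,.1,"pics/w5.png"); b=w[m]; q0=np.c_[(b[:,:2]-O)@X,(b[:,:2]-O)@Y,b[:,2]]; q0=q0[np.abs(q0[:,0])<.12]
for g in (-.052,0):
    q=q0[np.abs(q0[:,1]-g)<.024]; t=q[np.abs(q[:,0])<.06]
    print("top z",np.percentile(t[:,2],97),"y",[round(float(np.median(t[np.abs(t[:,0]-s)<.01,1])),4) for s in(-.05,-.03,0,.03,.05)],"x",np.percentile(q[:,0],[1,99]))
f=grab_frame("scene"); save(f,"pics/scene1.png"); W=cloud(f,f["T"]); hs=cv2.cvtColor(f["pixels"],cv2.COLOR_RGB2HSV)
f2=grab_frame("top"); save(f2,"pics/top1.png")
for W,p in ((W,f["pixels"]),(cloud(f2,f2["T"]),f2["pixels"])):
    hs=cv2.cvtColor(p,cv2.COLOR_RGB2HSV); Q=np.c_[(W.reshape(-1,3)[:,:2]-O)@X,(W.reshape(-1,3)[:,:2]-O)@Y,W.reshape(-1,3)[:,2]]; V=hs.reshape(-1,3)[:,2]
    k=(Q[:,0]<-.066)&(Q[:,0]>-.125)&(Q[:,2]>.15)&(Q[:,2]<.27)&(Q[:,1]>.1)&(Q[:,1]<.25)&(V<110); r=Q[k]
    print("peg",len(r), np.percentile(r,[3,50,97],axis=0).round(4).tolist() if len(r) else 0)
plan([0.58,.118,.2],91.9)
```

```text
top z 0.061469119441734305 y [-0.0505, -0.0505, -0.0504, -0.0503, -0.0503] x [-0.0844822   0.08365123]
top z 0.06154310544689712 y [-0.0006, -0.0009, -0.0007, -0.0004, -0.0014] x [-0.08536648  0.08188453]
peg 154 [[-0.1157, 0.1666, 0.2386], [-0.0919, 0.1711, 0.2444], [-0.0686, 0.179, 0.2478]]
peg 0 0
from [0.5884 0.0662 0.1882] yaw 91.93 turn -0.03 force [ 0.7  0.2 -0.1] w 0.0596 gf 0.0 t 29.38
   0.0444 0.3472 -0.0783 0.0010 | m [ 0.0067  0.0521 -0.0118]
```

View pics/w5.png

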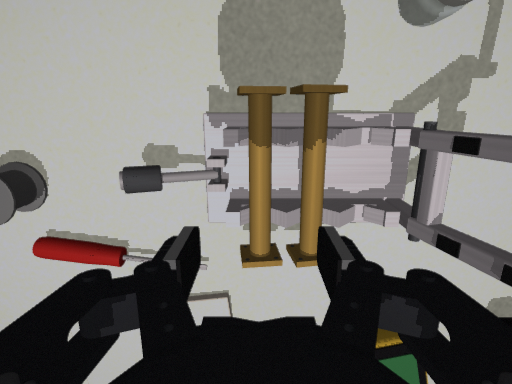

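Both tubes lie seated in v0 at (258,175) and v1 at (313,175), tops at 61 mm. The cover is at about 1.85 rad, past upright at the right edge, and the bolt leans out at (140,178). Next is the peg.

```bash
cat >> h.py <<'E'
_a=np.radians(1.9); CX=np.array([np.cos(_a),np.sin(_a)]); CY=np.array([-CX[1],CX[0]]); CO=np.array([.5863,.1178])
def c2w(x,y,z): return np.r_[CO+CX*x+CY*y,z]
E
python3 - <<'E'
from h import *
t1=c2w(-.09,.01,.31); t2=c2w(-.09,.1728,.31)
plan(t1,91.9); plan(t2,91.9,start=(t1,91.9))
E
```

```text
from [0.5884 0.0662 0.1882] yaw 91.93 turn -0.03 force [ 0.7  0.2 -0.1] w 0.0596 gf 0.0 t 29.38
   0.6025 0.4114 -0.8117 0.0010 | m [ 0.0904  0.0617 -0.1218]
from [0.496  0.1248 0.31  ] yaw 91.9 turn 0.0 force [ 0.7  0.2 -0.1] w 0.0596 gf 0.0 t 29.38
   -0.0000 0.5427 -0.0000 -0.0000 | m [-0.      0.0814 -0.    ]
   -0.0000 0.5427 -0.0000 -0.0000 | m [-0.      0.0814 -0.    ]
```

>>> jog_arm:
  rows: "0.2 0.1 -0.4 0 0.3; 0.4 0.2 -0.812 0 0.3; 0.602 0.411 -0.812 0 0.3; 0.602 0.411 -0.812 0 0.3; 0.602 0.411 -0.812 0 0.3"

```text
time_s: 30.0
ee_pos: [0.4966, 0.1246, 0.3106]
ee_rot: [0.053, -3.141, 0.001]
ft_force: [0.5, 0.2, 0.3]
width: 0.06
gripper_force: 0.0
```

>>> jog_arm:
  rows: "0 0.3 0 0 0.3; 0 0.543 0 0 0.3; 0 0.543 0 0 0.3; 0 0.543 0 0 0.3"

```text
time_s: 30.5
ee_pos: [0.4943, 0.2051, 0.3103]
ee_rot: [0.051, -3.14, 0.002]
ft_force: [0.3, -1.1, -0.0]
width: 0.0598
gripper_force: 0.0
```

>>> jog_arm:
  rows: "0 0.3 0 0 0.3; 0 0.543 0 0 0.3; 0 0.543 0 0 0.3; 0 0.543 0 0 0.3; 0 0.543 0 0 0.3; 0 0.543 0 0 0.3"

```text
time_s: 31.25
ee_pos: [0.4913, 0.2869, 0.3112]
ee_rot: [-0.051, 3.141, -0.0]
ft_force: [-0.1, 0.5, -0.1]
width: 0.0599
gripper_force: 0.0
```

Run:
```python
from h import *
s,T=tool(); f=grab_frame("wrist"); save(f,"pics/w6.png"); W=cloud(f,T@f["tool_from_camera"]).reshape(-1,3); V=f["pixels"].reshape(-1,3).max(1)
k=np.isfinite(W[:,0]); W,V=W[k],V[k]; Q=np.c_[(W[:,:2]-CO)@CX,(W[:,:2]-CO)@CY,W[:,2]]
k=(Q[:,0]<-.066)&(Q[:,0]>-.125)&(Q[:,2]>.2)&(Q[:,2]<.27)&(np.abs(Q[:,1]-.17)<.03); r=Q[k]
print("peg",len(r), np.percentile(r,[3,50,97],axis=0).round(4).tolist() if len(r) else 0)
print("tool in clamp",((T[:2,3]-CO)@CX).round(4),((T[:2,3]-CO)@CY).round(4))
plan(c2w(-.09,.1728,.225),91.9)
```

```text
peg 1260 [[-0.1186, 0.1679, 0.2415], [-0.0941, 0.1739, 0.2456], [-0.068, 0.1806, 0.2475]]
tool in clamp -0.0893 0.1721
from [0.4912 0.2871 0.3112] yaw 91.88 turn 0.02 force [-0.4 -0.8 -0.7] w 0.0597 gf 0.0 t 31.3
   0.0040 0.0033 0.5748 -0.0007 | m [0.0006 0.0005 0.0862]
```

View pics/w6.png

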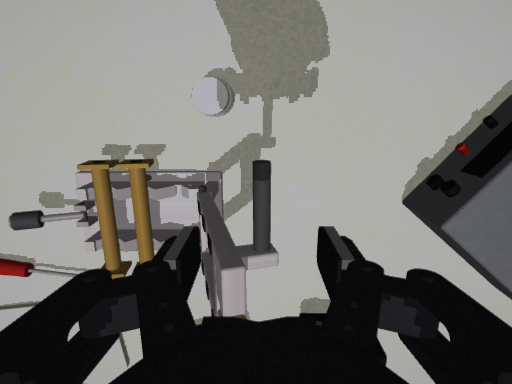

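The peg runs from (262,165) to (262,250), between the fingers, and the cover bar at (222,250) is clear in x. I'll pinch it.

>>> jog_arm:
  rows: "0 0.012 0.2 0 0.3; 0 0.012 0.4 0 0.3; 0 0.012 0.574 0 0.3; 0 0.012 0.574 0 0.3; 0 0.012 0.574 0 0.3; 0 0.012 0.574 0 1; 0 0.012 0.574 0 1; 0 0.012 0.574 0 1; 0 0.012 0.574 0 1; 0 0.012 0.574 0 1; 0 0.012 0.574 0 1"

```text
time_s: 32.67
ee_pos: [0.4911, 0.2897, 0.2255]
ee_rot: [-0.053, 3.141, 0.001]
ft_force: [-1.2, 0.2, 5.6]
width: 0.012
gripper_force: 58.6
```

Run:
```python
from h import *
s,T=tool(); print(s["width"],s["gripper_force"],s["ft_force"].round(1),s["ee_pos"].round(4))
x,y=(T[:2,3]-CO)@CX,(T[:2,3]-CO)@CY; z=T[2,3]; print("clamp",x,y,z)
pk=lambda q:(.095-.183*np.cos(q)+.028*np.sin(q),.072+.183*np.sin(q)+.028*np.cos(q))
q0=np.pi-np.arctan2(.2405-.072,y-.095)-np.arctan2(28,183); print("q0",q0,pk(q0))
off=z-pk(q0)[1]; print("off",off)
qs=np.r_[np.linspace(q0,0,33)[1:]]
yw=91.9
P=np.array([[pk(q)[0]-pk(q0)[0],-(pk(q)[1]-pk(q0)[1])] for q in qs])/.15
st=np.zeros(2); 
for i in range(0,32,8):
    print("; ".join(f"0 {a:.2f} {b:.2f} 0 1" for a,b in P[i:i+8]-st)); st=np.round(P[i+7]-st,2)+st
```

```text
0.011957216199409312 58.5563725233078 [-1.2  0.2  5.6] [0.4911 0.2897 0.2255]
clamp -0.08942160461654905 0.17500690895662188 0.22545705947082054
q0 1.862268551580246 (np.float64(0.17440637954552565), np.float64(0.23923524415466954))
off -0.013778184683849004
0 -0.07 -0.03 0 1; 0 -0.13 -0.05 0 1; 0 -0.20 -0.08 0 1; 0 -0.27 -0.09 0 1; 0 -0.34 -0.11 0 1; 0 -0.41 -0.11 0 1; 0 -0.49 -0.12 0 1; 0 -0.56 -0.12 0 1
0 -0.07 0.00 0 1; 0 -0.14 0.01 0 1; 0 -0.21 0.02 0 1; 0 -0.28 0.04 0 1; 0 -0.35 0.06 0 1; 0 -0.42 0.08 0 1; 0 -0.48 0.11 0 1; 0 -0.55 0.14 0 1
0 -0.06 0.04 0 1; 0 -0.12 0.08 0 1; 0 -0.18 0.12 0 1; 0 -0.23 0.17 0 1; 0 -0.29 0.22 0 1; 0 -0.34 0.27 0 1; 0 -0.38 0.32 0 1; 0 -0.43 0.38 0 1
0 -0.04 0.06 0 1; 0 -0.07 0.12 0 1; 0 -0.10 0.19 0 1; 0 -0.13 0.25 0 1; 0 -0.16 0.32 0 1; 0 -0.18 0.39 0 1; 0 -0.20 0.46 0 1; 0 -0.21 0.53 0 1
```

>>> jog_arm:
  rows: "0 -0.07 -0.03 0 1; 0 -0.13 -0.05 0 1; 0 -0.20 -0.08 0 1; 0 -0.27 -0.09 0 1; 0 -0.34 -0.11 0 1; 0 -0.41 -0.11 0 1; 0 -0.49 -0.12 0 1; 0 -0.56 -0.12 0 1; 0 -0.56 -0.12 0 1"

```text
time_s: 33.8
ee_pos: [0.4943, 0.2043, 0.2434]
ee_rot: [-0.051, 3.14, -0.001]
ft_force: [1.2, -0.2, 7.9]
width: 0.0118
gripper_force: 62.7
```

>>> jog_arm:
  rows: "0 -0.07 0.00 0 1; 0 -0.14 0.01 0 1; 0 -0.21 0.02 0 1; 0 -0.28 0.04 0 1; 0 -0.35 0.06 0 1; 0 -0.42 0.08 0 1; 0 -0.48 0.11 0 1; 0 -0.55 0.14 0 1; 0 -0.55 0.14 0 1"

```text
time_s: 34.92
ee_pos: [0.4969, 0.1222, 0.2214]
ee_rot: [-0.052, 3.141, -0.001]
ft_force: [7.6, 1.1, -4.6]
width: 0.012
gripper_force: 60.3
```

Run:
```python
from h import *
s,T=tool(); x,y=(T[:2,3]-CO)@CX,(T[:2,3]-CO)@CY; z=T[2,3]
print("clamp",x,y,z,s["width"],s["gripper_force"],s["ft_force"].round(1),"r",np.hypot(y-.095,z+.0145-.072),"q",np.pi-np.arctan2(z+.0145-.072,y-.095)-np.arctan2(28,183))
```

```text
clamp -0.08920025538380902 0.007328605635671564 0.22143663565837748 0.011952915944667583 60.2639901638031 [ 7.6  1.1 -4.6] r 0.18590721852788078 q 0.9278789536474404
```

Holding well, so I'll go on down with 2–3 mm extra at the end.

>>> jog_arm:
  rows: "0 -0.06 0.04 0 1; 0 -0.12 0.08 0 1; 0 -0.18 0.12 0 1; 0 -0.23 0.17 0 1; 0 -0.29 0.22 0 1; 0 -0.34 0.27 0 1; 0 -0.38 0.32 0 1; 0 -0.43 0.38 0 1; 0 -0.43 0.38 0 1"

```text
time_s: 36.05
ee_pos: [0.499, 0.0579, 0.1642]
ee_rot: [-0.052, 3.141, -0.001]
ft_force: [7.0, 1.7, -4.7]
width: 0.0112
gripper_force: 58.7
```

>>> jog_arm:
  rows: "0 -0.04 0.06 0 1; 0 -0.07 0.12 0 1; 0 -0.10 0.19 0 1; 0 -0.13 0.25 0 1; 0 -0.16 0.32 0 1; 0 -0.18 0.39 0 1; 0 -0.20 0.46 0 1; 0 -0.21 0.52 0 1; 0 -0.21 0.54 0 1; 0 -0.21 0.54 0 1; 0 -0.21 0.54 0 1"

```text
time_s: 37.42
ee_pos: [0.5013, 0.0283, 0.0867]
ee_rot: [-0.054, 3.138, 0.004]
ft_force: [-15.2, 10.0, 67.4]
width: 0.0118
gripper_force: 70.5
```

Run:
```python
from h import *
s,T=tool(); x,y=(T[:2,3]-CO)@CX,(T[:2,3]-CO)@CY; z=T[2,3]
print("clamp",x,y,z,s["width"],s["gripper_force"],s["ft_force"].round(1),"r",np.hypot(y-.095,z+.0145-.072),"q",np.pi-np.arctan2(z+.0145-.072,y-.095)-np.arctan2(28,183))
f=grab_frame("scene"); W=cloud(f,f["T"]).reshape(-1,3); W=W[np.isfinite(W[:,0])]; Q=np.c_[(W[:,:2]-CO)@CX,(W[:,:2]-CO)@CY,W[:,2]]
save(f,"pics/scene2.png")
for s0 in (-.055,.055):
    r=Q[(np.abs(Q[:,0]-s0)<.012)&(Q[:,1]>-.13)&(Q[:,1]<.09)&(Q[:,2]>.066)&(Q[:,2]<.13)]
    i=np.digitize(r[:,1],np.arange(-.13,.1,.02)); print([(int(-130+20*(j-.5)),int(np.median(r[i==j,2])*1000)) for j in np.unique(i)])
```

```text
clamp -0.08791393038865646 -0.08666037755825444 0.08669029664991973 0.011789521474483946 70.54970383644104 [-15.2  10.   67.4] r 0.1839906687664292 q 0.007496186337101168
[(-120, 78), (-100, 102), (-80, 105), (-60, 80), (-40, 80), (-20, 80), (0, 81), (20, 79), (40, 80), (60, 80), (80, 80)]
[(-120, 73), (-100, 78), (-80, 78), (-60, 78), (-40, 78), (-20, 79), (0, 78), (20, 77), (40, 78), (60, 79), (80, 78)]
```

The cover is flat at its stop, with its top about 79 mm all along. I'll release and lift.

>>> jog_arm:
  rows: "0 0 -0.015 0 1; 0 0 -0.015 0 0.4; 0 0 -0.015 0 0.4; 0 0 -0.015 0 0.4; 0 0 -0.015 0 0.4; 0 0 -0.3 0 0.4; 0 0 -0.6 0 0.4; 0 0 -0.9 0 0.4; 0 0 -0.9 0 0.3; 0 0 -0.9 0 0.3"

```text
time_s: 38.72
ee_pos: [0.4995, 0.0271, 0.2185]
ee_rot: [0.053, -3.141, 0.0]
ft_force: [-0.1, 0.8, -0.4]
width: 0.0601
gripper_force: 0.0
```

Run:
```python
from h import *
print(observe()["joints"].round(2))
for n in ("scene","top","wrist"):
    s,T=tool(); f=grab_frame(n); W=cloud(f,f["T"] if n!="wrist" else T@f["tool_from_camera"]).reshape(-1,3); V=f["pixels"].reshape(-1,3).max(1); k=np.isfinite(W[:,0]); W,V=W[k],V[k]; Q=np.c_[(W[:,:2]-CO)@CX,(W[:,:2]-CO)@CY,W[:,2]]
    r=Q[(np.abs(Q[:,0]-.055)<.012)&(Q[:,1]>-.1)&(Q[:,1]<.09)&(Q[:,2]>.066)&(Q[:,2]<.13)]; print(n,"bar z",r[r[:,1]<-.05][:,2].mean(),r[r[:,1]>.03][:,2].mean())
    kn=Q[(np.abs(Q[:,0])<.03)&(Q[:,1]<-.135)&(Q[:,1]>-.22)&(Q[:,2]>.03)&(Q[:,2]<.11)]
    print(" knob",len(kn),np.percentile(kn,[2,50,98],axis=0).round(4).tolist() if len(kn) else 0)
```

```text
[-0.36  0.21  0.28  1.94 -0.07  1.    1.55]
scene bar z 0.0771643437468117 0.07690411331233063
 knob 183 [[-0.0092, -0.1845, 0.046], [0.0041, -0.1638, 0.0608], [0.013, -0.1379, 0.0691]]
top bar z 0.07972829666974887 nan
 knob 124 [[-0.0123, -0.183, 0.0466], [-0.0026, -0.1632, 0.0609], [0.0105, -0.1378, 0.0698]]
wrist bar z 0.08116887643679975 nan
 knob 255 [[-0.0131, -0.1539, 0.0452], [-0.0038, -0.1471, 0.0556], [0.0085, -0.136, 0.0618]]<stdin>:5: RuntimeWarning: Mean of empty slice.
  ret = ret.dtype.type(ret / rcount)
```

Run:
```python
from h import *
plan(c2w(0,-.173,.16),2.0,n=4)
```

```text
from [0.4993 0.027  0.218 ] yaw 91.93 turn -89.93 force [-0.2  0.1  0.3] w 0.06 gf 0.0 t 38.88
   -0.1498 -0.1420 0.0966 0.7848 | m [-0.0225 -0.0213  0.0145]
   -0.1927 -0.0739 0.0966 0.7848 | m [-0.0289 -0.0111  0.0145]
   -0.2063 0.0054 0.0966 0.7848 | m [-0.0309  0.0008  0.0145]
   -0.1886 0.0839 0.0966 0.7848 | m [-0.0283  0.0126  0.0145]
```

>>> jog_arm:
  rows: "-0.15 -0.142 0.097 0.39 0.3; -0.15 -0.142 0.097 0.785 0.3; -0.15 -0.142 0.097 0.785 0.3; -0.15 -0.142 0.097 0.785 0.3"

```text
time_s: 39.38
ee_pos: [0.5228, 0.0068, 0.2042]
ee_rot: [-0.554, -3.092, 0.0]
ft_force: [0.7, 0.9, -0.3]
width: 0.0602
gripper_force: 0.0
```

>>> jog_arm:
  rows: "-0.193 -0.074 0.097 0.39 0.3; -0.193 -0.074 0.097 0.785 0.3; -0.193 -0.074 0.097 0.785 0.3; -0.193 -0.074 0.097 0.785 0.3"

```text
time_s: 39.88
ee_pos: [0.5461, -0.0136, 0.1901]
ee_rot: [1.144, 2.926, 0.0]
ft_force: [-0.2, 0.4, -0.3]
width: 0.0598
gripper_force: 0.0
```

>>> jog_arm:
  rows: "-0.206 0.005 0.097 0.39 0.3; -0.206 0.005 0.097 0.785 0.3; -0.206 0.005 0.097 0.785 0.3; -0.206 0.005 0.097 0.785 0.3"

```text
time_s: 40.38
ee_pos: [0.5693, -0.0341, 0.1756]
ee_rot: [1.692, 2.647, 0.001]
ft_force: [0.5, -0.5, -0.3]
width: 0.0598
gripper_force: 0.0
```

>>> jog_arm:
  rows: "-0.189 0.084 0.097 0.39 0.3; -0.189 0.084 0.097 0.785 0.3; -0.189 0.084 0.097 0.785 0.3; -0.189 0.084 0.097 0.785 0.3; -0.189 0.084 0.097 0.785 0.3; -0.189 0.084 0.097 0.785 0.3"

```text
time_s: 41.12
ee_pos: [0.5926, -0.055, 0.161]
ee_rot: [2.181, 2.261, 0.001]
ft_force: [0.3, 1.0, -0.1]
width: 0.0598
gripper_force: 0.0
```

Run:
```python
from h import *
s,T=tool(); f=grab_frame("wrist"); save(f,"pics/w7.png"); W=cloud(f,T@f["tool_from_camera"]).reshape(-1,3); V=f["pixels"].reshape(-1,3).max(1)
k=np.isfinite(W[:,0]); W,V=W[k],V[k]; Q=np.c_[(W[:,:2]-CO)@CX,(W[:,:2]-CO)@CY,W[:,2]]
kn=Q[(np.abs(Q[:,0])<.03)&(Q[:,1]<-.13)&(Q[:,1]>-.23)&(Q[:,2]>.035)&(Q[:,2]<.11)]
print(" knob",len(kn),np.percentile(kn,[1,50,99],axis=0).round(4).tolist())
t=kn[np.abs(kn[:,0]-np.median(kn[:,0]))<.004]; i=np.digitize(t[:,1],np.arange(-.2,-.13,.006)); print([(round(float(np.median(t[i==j,1])),4),round(float(t[i==j,2].max()),4)) for j in np.unique(i)])
print("tool",((T[:2,3]-CO)@CX).round(4),((T[:2,3]-CO)@CY).round(4)); plan(c2w(0,-.173,.04),2.0)
```

```text
knob 1435 [[-0.0118, -0.1804, 0.0454], [0.0002, -0.1595, 0.062], [0.0123, -0.1312, 0.0698]]
[(-0.1785, 0.0693), (-0.1728, 0.0709), (-0.1671, 0.0694), (-0.1609, 0.067), (-0.1552, 0.066), (-0.1489, 0.0635), (-0.1437, 0.0609), (-0.1371, 0.0507), (-0.1321, 0.0488)]
tool 0.0005 -0.1729
from [ 0.5925 -0.055   0.161 ] yaw 2.06 turn -0.06 force [-0.3  0.6  0. ] w 0.0598 gf 0.0 t 41.17
   -0.0003 -0.0034 0.8065 0.0021 | m [-0.     -0.0005  0.121 ]
```

View pics/w7.png

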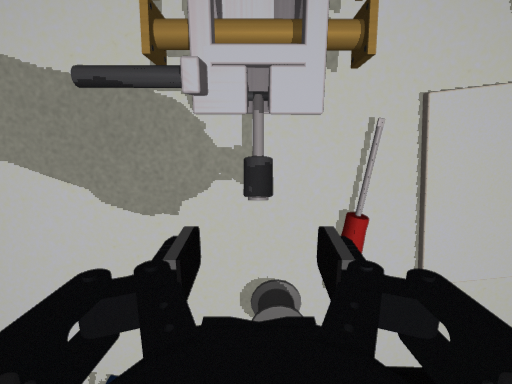

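The knob is at (258,178), centred between the fingers. The cover's slot is above it at (258,80), and the driver and spool are clear of the fingers.

>>> jog_arm:
  rows: "0 -0.003 0.3 0 0.3; 0 -0.003 0.6 0 0.3; 0 -0.003 0.8 0 0.3; 0 -0.003 0.8 0 0.3; 0 -0.003 0.8 0 0.3; 0 -0.003 0.8 0 1; 0 -0.003 0.8 0 1; 0 -0.003 0.8 0 1; 0 -0.003 0.8 0 1; 0 -0.003 0.8 0 1; 0 -0.003 0.8 0 1"

```text
time_s: 42.55
ee_pos: [0.5921, -0.0555, 0.0409]
ee_rot: [2.183, 2.259, -0.0]
ft_force: [-3.4, -3.7, 2.5]
width: 0.024
gripper_force: 59.0
```

Run:
```python
from h import *
s,T=tool(); x,y=(T[:2,3]-CO)@CX,(T[:2,3]-CO)@CY; z=T[2,3]; print("clamp",x,y,z,s["width"],s["gripper_force"],s["ft_force"].round(1))
k=lambda q:np.array([-.097-.08*np.sin(q),.03+.08*np.cos(q)])
q0=1.25; P=np.array([k(q)-k(q0) for q in np.linspace(q0,-.02,17)[1:]])
# tool x at yaw 2deg = y cross z(down)
tx=np.cross(T[:3,1],T[:3,2]); print("tool x . clamp y",tx[:2]@CY, "off",z-k(q0)[1], y-k(q0)[0])
print("; ".join(f"{a/.15*np.sign(tx[:2]@CY):.3f} 0 {-b/.15:.3f} 0 1" for a,b in P))
```

```text
clamp 3.624174929395502e-05 -0.17337754680251374 0.04088365979896785 0.02399607973665296 58.960862159729004 [-3.4 -3.7  2.5]
tool x . clamp y 0.999999418349356 off -0.014342129192653638 -0.00045877725406684444
0.015 0 -0.040 0 1; 0.033 0 -0.078 0 1; 0.054 0 -0.115 0 1; 0.078 0 -0.150 0 1; 0.104 0 -0.183 0 1; 0.133 0 -0.213 0 1; 0.165 0 -0.242 0 1; 0.198 0 -0.267 0 1; 0.234 0 -0.290 0 1; 0.271 0 -0.311 0 1; 0.310 0 -0.328 0 1; 0.350 0 -0.342 0 1; 0.391 0 -0.353 0 1; 0.432 0 -0.360 0 1; 0.474 0 -0.364 0 1; 0.517 0 -0.365 0 1
```

>>> jog_arm:
  rows: "0.015 0 -0.040 0 1; 0.033 0 -0.078 0 1; 0.054 0 -0.115 0 1; 0.078 0 -0.150 0 1; 0.104 0 -0.183 0 1; 0.133 0 -0.213 0 1; 0.165 0 -0.242 0 1; 0.198 0 -0.267 0 1; 0.234 0 -0.290 0 1; 0.271 0 -0.311 0 1; 0.310 0 -0.328 0 1; 0.350 0 -0.342 0 1; 0.391 0 -0.353 0 1; 0.432 0 -0.360 0 1; 0.474 0 -0.364 0 1; 0.517 0 -0.365 0 1; 0.52 0 -0.365 0 1; 0.52 0 -0.365 0 1"

```text
time_s: 44.8
ee_pos: [0.5894, 0.0226, 0.0956]
ee_rot: [2.183, 2.259, -0.0]
ft_force: [-0.5, -0.3, -0.7]
width: 0.0003
gripper_force: 0.0
```

Run:
```python
from h import *
s,T=tool(); x,y=(T[:2,3]-CO)@CX,(T[:2,3]-CO)@CY; z=T[2,3]; print("clamp",x,y,z,s["width"],s["gripper_force"],s["ft_force"].round(1))
f=grab_frame("scene"); save(f,"pics/scene3.png")
```

```text
clamp -4.1405483659500614e-05 -0.09524461547198068 0.0955628980767847 0.000274431917597631 0.0 [-0.5 -0.3 -0.7]
```

The grip came off the knob, so I'll look.

Run:
```python
from h import *
im=cv2.imread("pics/scene3.png"); cv2.imwrite("pics/s3c.png",cv2.resize(im[160:320,220:480],None,fx=3,fy=3))
for n in ("scene","top"):
    f=grab_frame(n); W=cloud(f,f["T"]).reshape(-1,3); V=f["pixels"].reshape(-1,3).max(1); k=np.isfinite(W[:,0]); W,V=W[k],V[k]; Q=np.c_[(W[:,:2]-CO)@CX,(W[:,:2]-CO)@CY,W[:,2]]
    kn=Q[(np.abs(Q[:,0])<.03)&(Q[:,1]<-.112)&(Q[:,1]>-.22)&(Q[:,2]>.03)&(Q[:,2]<.13)&(V<110)]
    print(n,len(kn),np.percentile(kn,[2,50,98],axis=0).round(4).tolist() if len(kn) else 0)
    r=Q[(np.abs(Q[:,0]-.055)<.012)&(Q[:,1]>-.1)&(Q[:,1]<.09)&(Q[:,2]>.066)&(Q[:,2]<.13)]; print("bar z",r[r[:,1]<-.05][:,2].mean(),r[r[:,1]>.03][:,2].mean())
```

```text
scene 190 [[-0.0087, -0.1635, 0.0534], [0.0042, -0.1441, 0.0906], [0.0129, -0.114, 0.1022]]
bar z 0.0768901728026125 0.07704138579501935
top 109 [[-0.0117, -0.1612, 0.0551], [-0.0032, -0.1421, 0.0917], [0.0094, -0.113, 0.1027]]
bar z nan nan<stdin>:7: RuntimeWarning: Mean of empty slice.
  ret = ret.dtype.type(ret / rcount)
```

View pics/s3c.png

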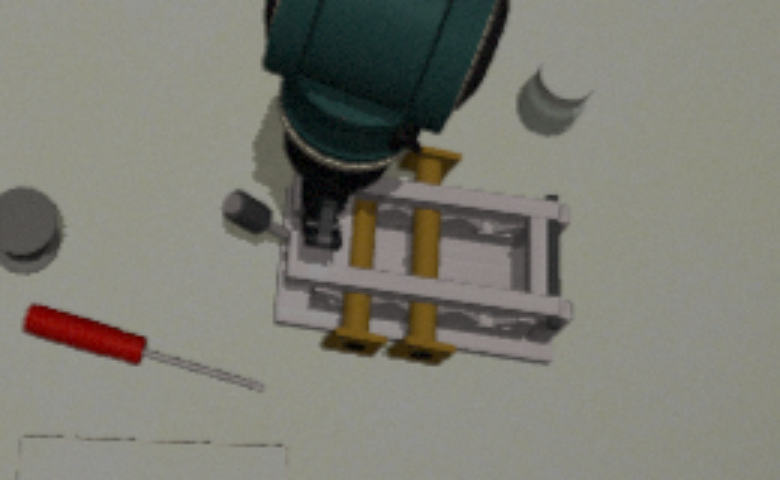

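The crop shows the knob at (245,212), stopped part-way at about 0.75 rad. The cover is still down and the shut fingers are past the knob. I'll go up and back, then grip it again.

>>> jog_arm:
  rows: "0 0 -0.3 0 1; 0 0 -0.48 0 1; -0.2 0 -0.48 0 0.5; -0.375 0 -0.48 0 0.3; -0.375 0 -0.48 0 0.3; -0.375 0 -0.48 0 0.3; -0.375 0 -0.48 0 0.3"

```text
time_s: 45.82
ee_pos: [0.5914, -0.0325, 0.1674]
ee_rot: [-2.181, -2.26, 0.0]
ft_force: [-0.7, 0.5, -0.4]
width: 0.0598
gripper_force: 0.0
```

Run:
```python
from h import *
s,T=tool(); f=grab_frame("wrist"); W=cloud(f,T@f["tool_from_camera"]).reshape(-1,3); V=f["pixels"].reshape(-1,3).max(1)
k=np.isfinite(W[:,0]); W,V=W[k],V[k]; Q=np.c_[(W[:,:2]-CO)@CX,(W[:,:2]-CO)@CY,W[:,2]]
kn=Q[(np.abs(Q[:,0])<.03)&(Q[:,1]<-.11)&(Q[:,1]>-.23)&(Q[:,2]>.04)&(Q[:,2]<.12)]
t=kn[np.abs(kn[:,0]-np.median(kn[:,0]))<.004]; i=np.digitize(t[:,1],np.arange(-.2,-.1,.006)); print([(round(float(np.median(t[i==j,1])),4),round(float(t[i==j,2].max()),4)) for j in np.unique(i)])
print("knob x",np.percentile(kn[:,0],[1,50,99]),"tool",((T[:2,3]-CO)@CX).round(4),((T[:2,3]-CO)@CY).round(4)); plan(c2w(0,-.1515,.0745),2.0)
```

```text
[(-0.1651, 0.0925), (-0.1606, 0.0982), (-0.1541, 0.1032), (-0.1486, 0.1031), (-0.1431, 0.1018), (-0.1372, 0.096), (-0.1312, 0.0883), (-0.1259, 0.0822), (-0.119, 0.0642), (-0.113, 0.0582)]
knob x [-0.01548592 -0.00016686  0.01247321] tool 0.0001 -0.1504
from [ 0.5914 -0.0326  0.1675] yaw 2.04 turn -0.04 force [ 0. -0.  0.] w 0.0595 gf 0.0 t 45.88
   -0.0067 -0.0006 0.6198 0.0012 | m [-0.001  -0.0001  0.093 ]
```

>>> jog_arm:
  rows: "-0.018 0 0.25 0 0.3; -0.018 0 0.5 0 0.3; -0.018 0 0.633 0 0.3; -0.018 0 0.633 0 0.3; -0.018 0 0.633 0 0.3; -0.018 0 0.633 0 1; -0.018 0 0.633 0 1; -0.018 0 0.633 0 1; -0.018 0 0.633 0 1; -0.018 0 0.633 0 1; -0.018 0 0.633 0 1"

```text
time_s: 47.25
ee_pos: [0.5914, -0.0367, 0.0731]
ee_rot: [2.183, 2.259, -0.0]
ft_force: [-3.7, -1.5, 6.0]
width: 0.024
gripper_force: 58.7
```

>>> jog_arm:
  rows: "0.032 0 -0.029 0 1; 0.074 0 -0.061 0 1; 0.119 0 -0.089 0 1; 0.167 0 -0.112 0 1; 0.218 0 -0.13 0 1; 0.269 0 -0.143 0 1; 0.322 0 -0.151 0 1; 0.375 0 -0.154 0 1; 0.391 0 -0.154 0 1; 0.391 0 -0.154 0 1; 0.391 0 -0.154 0 1"

```text
time_s: 48.62
ee_pos: [0.5896, 0.022, 0.0961]
ee_rot: [2.183, 2.258, 0.0]
ft_force: [0.3, -0.4, -0.1]
width: 0.0003
gripper_force: 0.0
```

Run:
```python
from h import *
s,T=tool(); x,y=(T[:2,3]-CO)@CX,(T[:2,3]-CO)@CY; z=T[2,3]; print("clamp",x,y,z,s["width"],s["gripper_force"],s["ft_force"].round(1))
```

```text
clamp 0.00016412159902633224 -0.09582350911129621 0.09605253436658659 0.00030862198906420247 0.0 [ 0.3 -0.4 -0.1]
```

>>> jog_arm:
  rows: "0 0 -0.3 0 1; 0 0 -0.48 0 1; -0.2 0 -0.48 0 0.5; -0.375 0 -0.48 0 0.3; -0.375 0 -0.48 0 0.3; -0.375 0 -0.48 0 0.3; -0.375 0 -0.48 0 0.3"

```text
time_s: 49.5
ee_pos: [0.5914, -0.0329, 0.1677]
ee_rot: [-2.181, -2.26, -0.0]
ft_force: [-0.3, 0.0, 0.5]
width: 0.0599
gripper_force: 0.0
```

Run:
```python
from h import *
s,T=tool(); f=grab_frame("wrist"); save(f,"pics/w8.png"); W=cloud(f,T@f["tool_from_camera"]).reshape(-1,3); V=f["pixels"].reshape(-1,3).max(1)
k=np.isfinite(W[:,0]); W,V=W[k],V[k]; Q=np.c_[(W[:,:2]-CO)@CX,(W[:,:2]-CO)@CY,W[:,2]]
kn=Q[(np.abs(Q[:,0])<.02)&(Q[:,1]<-.07)&(Q[:,1]>-.23)&(Q[:,2]>.085)&(Q[:,2]<.14)]
t=kn[np.abs(kn[:,0]-np.median(kn[:,0]))<.004]; i=np.digitize(t[:,1],np.arange(-.2,-.06,.006)); print([(round(float(np.median(t[i==j,1])),4),round(float(t[i==j,2].max()),4)) for j in np.unique(i)])
print("knob x",np.percentile(kn[:,0],[1,50,99]),"tool",((T[:2,3]-CO)@CX).round(4),((T[:2,3]-CO)@CY).round(4))
r=Q[(np.abs(Q[:,0]-.055)<.012)&(Q[:,1]>-.1)&(Q[:,1]<.09)&(Q[:,2]>.066)&(Q[:,2]<.13)]; print("bar z",[(y0,round(float(r[np.abs(r[:,1]-y0)<.01][:,2].mean()),4)) for y0 in (-.09,-.06,-.03,0)])
```

```text
[(-0.1403, 0.108), (-0.1364, 0.1149), (-0.1309, 0.117), (-0.1247, 0.1198), (-0.1189, 0.1181), (-0.1132, 0.1132), (-0.1078, 0.0994)]
knob x [-0.0120261  -0.00014694  0.01223227] tool 0.0001 -0.1508
bar z [(-0.09, 0.0811), (-0.06, 0.0812), (-0.03, 0.0813), (0, nan)]<stdin>:7: RuntimeWarning: Mean of empty slice.
  ret = ret.dtype.type(ret / rcount)
```

View pics/w8.png

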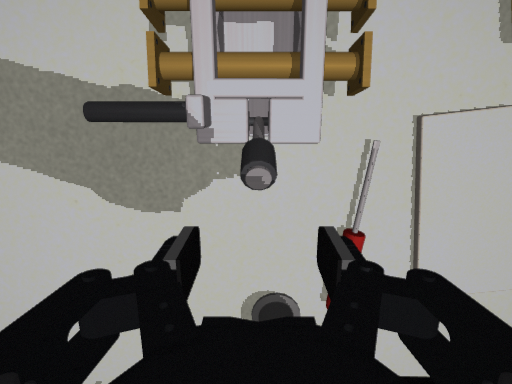

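The knob at (258,165) stands at about 0.4 rad and its shank is entering the slot. The pads slip off after about 0.4 rad of turn, so I'll shut the fingers behind it and push it home.

>>> jog_arm:
  rows: "-0.1 0 0 0 1; -0.1 0 0 0 1; -0.1 0 0 0 1; -0.1 0 0 0 1; -0.1 0 0.2 0 1; -0.1 0 0.4 0 1; -0.1 0 0.475 0 1; -0.1 0 0.475 0 1; -0.1 0 0.475 0 1"

```text
time_s: 50.68
ee_pos: [0.5925, -0.0488, 0.0976]
ee_rot: [2.182, 2.259, 0.001]
ft_force: [-0.9, -0.3, 1.1]
width: -0.0003
gripper_force: 0.0
```

>>> jog_arm:
  rows: "0.03 0 0 0 1; 0.06 0 0 0 1; 0.09 0 0 0 1; 0.12 0 0 0 1; 0.15 0 0 0 1; 0.18 0 0 0 1; 0.21 0 0 0 1; 0.24 0 0 0 1; 0.265 0 0 0 1; 0.265 0 0 0 1"

```text
time_s: 51.92
ee_pos: [0.5905, -0.0085, 0.0964]
ee_rot: [-2.182, -2.26, 0.0]
ft_force: [0.6, -0.3, 0.7]
width: 0.0002
gripper_force: 0.0
```

Run:
```python
from h import *
s,T=tool(); print("tool",((T[:2,3]-CO)@CX).round(4),((T[:2,3]-CO)@CY).round(4),T[2,3],s["ft_force"].round(1))
f=grab_frame("wrist"); W=cloud(f,T@f["tool_from_camera"]).reshape(-1,3)
W=W[np.isfinite(W[:,0])]; Q=np.c_[(W[:,:2]-CO)@CX,(W[:,:2]-CO)@CY,W[:,2]]
kn=Q[(np.abs(Q[:,0])<.02)&(Q[:,1]<-.07)&(Q[:,1]>-.23)&(Q[:,2]>.085)&(Q[:,2]<.14)]
t=kn[np.abs(kn[:,0])<.004]; i=np.digitize(t[:,1],np.arange(-.2,-.06,.006)); print([(round(float(np.median(t[i==j,1])),4),round(float(t[i==j,2].max()),4)) for j in np.unique(i)])
```

```text
tool -0.0 -0.1263 0.09635863286747759 [ 0.6 -0.3  0.7]
[(-0.1358, 0.1349), (-0.1309, 0.135), (-0.1249, 0.1346), (-0.1179, 0.1396), (-0.1155, 0.14), (-0.1069, 0.1236), (-0.1009, 0.1236), (-0.0946, 0.1243), (-0.0893, 0.1212)]
```

>>> jog_arm:
  rows: "0.015 0 0 0 1; 0.03 0 0 0 1; 0.04 0 0 0 1; 0.04 0 0 0 1; 0.04 0 0 0 1"

```text
time_s: 52.6
ee_pos: [0.5903, -0.0029, 0.0964]
ee_rot: [-2.183, -2.259, 0.0]
ft_force: [-0.2, -0.1, 0.8]
width: -0.0002
gripper_force: 0.0
```

>>> jog_arm:
  rows: "0.01 0 0 0 1; 0.02 0 0 0 1; 0.02 0 0 0 1; 0.02 0 0 0 1"

```text
time_s: 53.1
ee_pos: [0.5902, -0.0013, 0.0965]
ee_rot: [2.183, 2.257, -0.001]
ft_force: [-0.2, -8.1, 0.4]
width: -0.0004
gripper_force: 3.8
```

>>> jog_arm:
  rows: "0.01 0 0 0 1; 0.02 0 0 0 1; 0.02 0 0 0 1; 0.02 0 0 0 1"

```text
time_s: 53.6
ee_pos: [0.5902, -0.001, 0.0966]
ee_rot: [2.184, 2.253, -0.004]
ft_force: [0.8, -21.3, -1.1]
width: 0.0
gripper_force: 10.4
```

>>> jog_arm:
  rows: "-0.1 0 0 0 1; -0.3 0 0 0 1; -0.35 0 -0.3 0 1; -0.35 0 -0.5 0 1; -0.35 0 -0.7 0 1; -0.35 0 -0.7 0 1"

```text
time_s: 54.35
ee_pos: [0.5928, -0.0496, 0.2035]
ee_rot: [2.181, 2.258, 0.004]
ft_force: [-0.6, 0.5, 0.0]
width: 0.0
gripper_force: 0.0
```

Run:
```python
from h import *
s,T=tool(); f=grab_frame("wrist"); save(f,"pics/w9.png"); W=cloud(f,T@f["tool_from_camera"]).reshape(-1,3)
W=W[np.isfinite(W[:,0])]; Q=np.c_[(W[:,:2]-CO)@CX,(W[:,:2]-CO)@CY,W[:,2]]
kn=Q[(np.abs(Q[:,0])<.02)&(Q[:,1]<-.07)&(Q[:,1]>-.23)&(Q[:,2]>.088)&(Q[:,2]<.14)]
t=kn[(np.abs(kn[:,0])<.004)&(kn[:,2]>.112)]; print(len(t),np.polyfit(t[:,1],t[:,2],1),t[:,1].min(),t[:,1].max(),t[:,2].mean())
r=Q[(np.abs(Q[:,0]-.055)<.012)&(Q[:,1]>-.1)&(Q[:,1]<.09)&(Q[:,2]>.066)&(Q[:,2]<.13)]; print("bar z",[(y0,round(float(r[np.abs(r[:,1]-y0)<.01][:,2].mean()),4)) for y0 in (-.09,-.06,-.03)])
```

```text
383 [0.00556825 0.12199446] -0.10823415598069495 -0.08319537536418486 0.12146297232014358
bar z [(-0.09, 0.081), (-0.06, 0.0813), (-0.03, 0.0813)]
```

View pics/w9.png

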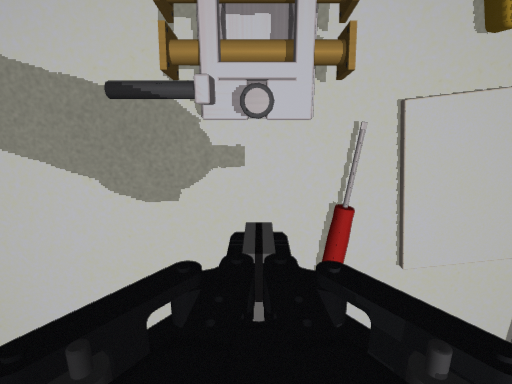

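The knob is upright in the slot, seen end-on at (257,100) with a level top. The push met a firm stop, the cover is flat and the gripper is clear, so I'll hand in.

```bash
python3 -c "
from cell import *
print(close_job())"
```

```text
the job is handed in; nothing more can be done
None
```

I've handed the job in, though no verdict came back: by my last measurements both brass tubes (only one was loose on the bench) lie seated in the clamp, the upper half is fully down and the bolt is upright in its slot.

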